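Load the panel-clip feeder chute

ROBOT

A 7-joint arm with a two-finger parallel gripper is mounted at the origin on the work surface. World frame = base frame: x ahead of the robot, y to its left, z up, the work surface at z = 0. Lengths are in mm, angles in rad, forces in N, time in s.
With the tool pointing down it reaches from about 400 to 875 mm from the base axis. Payload 4.4 kg.
Tool frame: the origin (TCP) lies between the finger pads; the fingertips stand 22 mm ahead of it and the grasp point (between the pads) lies 3 mm ahead of it; z points along the fingers, y is the line along which they close (so a half turn about z gives the same grasp; the last joint's range is limited). The gripper opens to 85 mm and grips with 20 to 120 N. Pads are 22 mm wide; open, the fingers measure 114 mm over their backs; the gripper's body (76 mm by 85 mm) begins 54 mm behind the grasp point. The pads swing forward as they close: fully open they stand 13 mm farther back than shut.
Start: joints at [-1.327, 0.628, 0.038, 1.517, -0.027, 0.996, -0.02], TCP at [198.141, 619.078, 253.313] pointing down, gripper open.
Joint ranges: [-3.06, 3.06], [-0.37, 2.12], [-1.25, 1.32], [0.18, 2.47], [-1.1, 4.24], [0.23, 1.98], [-2.94, 2.94]. Speed limits (rad/s): [2.57, 2.57, 3.14, 3.14, 3.14, 3.14, 3.14].

INTERFACE

Orientations are given as [roll, pitch, yaw] about the fixed x, y, z axes, in that order (R = Rz(yaw) Ry(pitch) Rx(roll)).
In Python, from cell import ctrl gives the robot as it stands.
- The arm moves only by the tool step_arm, never from a script. Its argument "plan" is a list of rows, each an object of numbers: "dx", "dy", "dz": the shift along the tool's x, y, z scaled (see below); "ax", "ay", "az": the turn, a rotation vector about the tool's x, y, z scaled (see below); "gripper": the opening, from 0 (shut) to 1 (fully open). A call has 1 to 20 rows; each row shifts and turns the commanded pose from where the row before left it, along the tool's axes as they then stand; what a row does not reach is not made up. The controller multiplies each number of a shift by 0.3 m and each number of a turn by 90 degrees. A row lasts 1/8 s, in which the tool goes at most 62.5 mm and 10.7 degrees, less where a joint would pass 70% of its speed; a pose out of reach is approached as far as the arm can. A call with a number of a shift or a turn outside -1 to 1 is refused whole. A call with a gripper value outside its range is refused whole. The fingers move at their own pace and stop on an object; the grip force is fixed at half the most. Time passes only in rows, so rows that do not move let the fingers close. It gives the time, the measured TCP pose, the force, the opening and the grip force at its end, in the units of the state.
- ctrl.read_state(): the state, without advancing time (a new reading comes with each control period).
- ctrl.get_image(name): name is "scene" or "top" or "wrist"; returns a dict with "color" (400x640x3 uint8, red, green, blue), "range_z" (400x640 float32, mm along the optical axis (not along the pixel's ray), 0 where there is no reading), "fx", "fy", "cx", "cy" (pixels), "T" (4x4, takes a point from camera to world coordinates); the wrist camera has in their place "T_tool_cam" (4x4, takes a point from camera to tool coordinates, whose origin is the TCP and whose axes are the flange's). Camera axes: x right, y down, z forward; pixel columns grow to the right and rows downward; lengths in mm; the calibration is good to about 2 mm. A picture is of the moment at which its call begins: read the wrist's pose just before it.
- ctrl.finish_job(): hands the job in; it is judged then, once.
The state is a dict: "clock": time; "qpos": joint angles; "qd": joint speeds; "tau": joint torques, N m; "eef_pos": TCP position; "tool_rot": TCP orientation; "force": force on the tool from outside, world axes, zero at the start; "torque": the same for the moment, N m; "width": finger opening in mm; "gripper_force": force on a finger pad.
Only numpy, scipy, OpenCV 4.12 (cv2) and the standard library are available. Lean on these libraries where they do the work, as an engineer would, in place of code of your own. Each camera call takes 0.05 s, during which the arm holds its last target. There are 200 camera calls.

TASK

Get the clip feeder ready for the satellite panel job: take the steel gate plate out of the tool block and slide it upright, fully down, into the slot at the low end of the chute; then put every panel clip on the bench into the chute so that each lies flat on its foot, web up, heel towards the gate and toe uphill, and last, when all are in, throw the chute's lever fully over towards the upper end. Leave the other things on the bench where they are.

Things in the scene. Friction and masses are not known exactly. Their poses are not given: they have to be found in the camera images.
- chute_floor (a point): gravity chute: a slippery straight aluminium channel at 28 degrees; parts set in it slide down. Point: mid-width on the channel's floor at its open low end, 30 mm above the bench; x points up along the floor, y across, z square to the floor. Channel 290 mm long, 33 mm wide inside; walls 10 mm above the floor, 4 mm thick. Stand 78 mm wide
- chute_head (a point): mid-width on the channel's floor at its upper end, 166 mm above the bench
- chute_slot (a point): the upright gate slot just past the channel's low end, between dark steel guides on either side: 8 mm wide along x, 66 mm long along y. Point: middle of the slot's floor, 8 mm above the bench; the guides' tops are 47 mm above it; z is up, x level, pointing uphill
- gate_c (a point): the gate: flat steel plate 4 mm thick (x) x 60 wide (y) x 75 mm high, topped by a plastic grip block 12 (x) x 40 (y) x 25 mm high; 100 mm tall in all, 120 g. Starts upright in the tool block. Point: its centre, bottom edge 50 mm below, grip block 25 to 50 mm above. Same either way round
- block: a black plastic tool block 56 x 94 x 45 mm tall, fixed, with one slot (8 x 66 mm, 35 mm deep) in which the gate stands at the start. Origin: centre of its underside; x across the slot's width, y along the slot
- lever (a joint): the chute's toggle lever: 0 when it leans to the low end, 1.0 rad when fully over to the upper end; it starts near 0, moves with under 2 N and stays where it is left
- lever_tip (a point): centre of the lever's black ball (26 mm across), 80 mm from its pivot (22 mm above the bench): 92 mm up at both ends of its swing, 102 mm midway; it travels 77 mm along chute_slot's x. Stands beside the chute's low half on a base 70 x 50 x 25 mm
- clip1_c (a point): aluminium panel clip, 38 mm tall, 70 g: flat foot 46 (x) x 30 x 8 mm; on it, mid-width, a web 34 (x) x 14 (y) x 30 mm high to grip across its 14 mm. Point: half-way up over the foot's middle, foot's underside 19 mm along -z. +x: the toe, foot bare for 12 mm beyond the web, two dark holes; -x end: the heel, web and foot flush, 23 mm from the point. Starts lying on its foot, turned various ways. May be absent.
- clip2_c (a point): aluminium panel clip, 38 mm tall, 70 g: flat foot 46 (x) x 30 x 8 mm; on it, mid-width, a web 34 (x) x 14 (y) x 30 mm high to grip across its 14 mm. Point: half-way up over the foot's middle, foot's underside 19 mm along -z. +x: the toe, foot bare for 12 mm beyond the web, two dark holes; -x end: the heel, web and foot flush, 23 mm from the point. Starts lying on its foot, turned various ways. May be absent.
- clip3_c (a point): aluminium panel clip, 38 mm tall, 70 g: flat foot 46 (x) x 30 x 8 mm; on it, mid-width, a web 34 (x) x 14 (y) x 30 mm high to grip across its 14 mm. Point: half-way up over the foot's middle, foot's underside 19 mm along -z. +x: the toe, foot bare for 12 mm beyond the web, two dark holes; -x end: the heel, web and foot flush, 23 mm from the point. Starts lying on its foot, turned various ways. May be absent.
- clip4_c (a point): aluminium panel clip, 38 mm tall, 70 g: flat foot 46 (x) x 30 x 8 mm; on it, mid-width, a web 34 (x) x 14 (y) x 30 mm high to grip across its 14 mm. Point: half-way up over the foot's middle, foot's underside 19 mm along -z. +x: the toe, foot bare for 12 mm beyond the web, two dark holes; -x end: the heel, web and foot flush, 23 mm from the point. Starts standing on its heel, toe up, web facing away from the robot or to its right. May be absent.
- clip5_c (a point): aluminium panel clip, 38 mm tall, 70 g: flat foot 46 (x) x 30 x 8 mm; on it, mid-width, a web 34 (x) x 14 (y) x 30 mm high to grip across its 14 mm. Point: half-way up over the foot's middle, foot's underside 19 mm along -z. +x: the toe, foot bare for 12 mm beyond the web, two dark holes; -x end: the heel, web and foot flush, 23 mm from the point. Starts standing on its heel, toe up, web facing away from the robot or to its right. May be absent.
- cubesat: a satellite model, dark 100 x 100 mm, 113 mm tall, with bare metal corner rails; a bystander. Origin: centre of its underside
- bottle: a white dispensing bottle, 64 mm across, 130 mm tall; a bystander. Origin: centre of its underside
- tape: a roll of amber tape lying flat, 80 mm across, 19 mm tall; a bystander. Origin: centre of its underside
- driver: a screwdriver lying on the bench, 160 mm long; a bystander. Origin: mid-length, underside
Not all that is in view belongs to the job. What is shaped like the part that bears clip4_c but green is not meant.

How it is judged:
By the outcome, as a careful person would: the job done as asked, in the order asked, and still so for the second after the job is handed in, with the robot touching nothing.
Of clip1, clip2, clip3, clip4, clip5 only 3 to 5 are there at a start; the rules pass over those that are not, and their reading is None.
At some moment in a run one of clip1, clip2, clip3 may be knocked a few centimetres aside while the robot is not near it.
It also fails if it takes over 210 s, if anything falls off the work surface, if the arm or the gripper's body presses on something with over 40 N, if the wrist force passes 120 N, or if a joint passes its speed limit or range.

## Working session

There is one attempt and no reset: what is moved stays moved. The work goes in short steps, Python scripts to look and compute and a tool call to move; the robot and the scene stay as the last step left them, time stands still between calls to the robot, and variables do not carry over. Pictures are saved under pics/ and viewed, at most 14 in all, crops included, and the job is handed in when it is done.

Besides the shell and the picture viewer there is one more tool, called after "Request:" as name([rows], argument=value, ...), one row to a line, values as JSON. step_arm: Moves the arm, as the interface text tells. Shifts and turns lie within -1 to 1; 1 stands for 0.3 m of shift or 90 degrees of turn. Its arguments: {"type":"object","properties":{"plan":{"type":"array"}},"required":["plan"]}

```bash
mkdir -p pics; ls
python3 - <<'E'
from cell import ctrl
import cv2,numpy as np
s=ctrl.read_state();print(s)
for n in["scene","top"]:
    d=ctrl.get_image(n);np.savez(n+'.npz',**d);print(n,d['fx'],d['cx'],d['T'].round(3).tolist())
    cv2.imwrite(f'pics/{n}1.png',d['color'][...,::-1])
E
```

```text
pics
{'clock': 0.0, 'qpos': array([-1.32680494,  0.62931591,  0.03841539,  1.51837294, -0.02700907,
        0.99627866, -0.02000013]), 'qd': array([-1.90790293e-04, -1.52829570e-03,  4.70565637e-04, -1.02795092e-03,
        2.28364559e-05, -9.73624801e-04, -9.28483495e-04]), 'tau': array([-4.08875536e-06, -5.63388169e+01,  1.22551918e+00, -1.93448693e+01,
        1.08755150e-02,  1.04704639e-02, -6.28192751e-06]), 'eef_pos': array([197.93777242, 618.52250986, 252.40655095]), 'tool_rot': array([-3.13973472e+00, -2.61587821e-07,  2.83181758e+00]), 'force': array([ 0.52178695, -0.16036976, -0.47663754]), 'torque': array([-0.02217955,  0.00783937,  0.03200576]), 'gripper_force': 0.0, 'width': 85.03265332867068}
scene 426.50308883984854 322.2634962913731 [[0.485, 0.44, -0.756, 1448.956], [0.875, -0.251, 0.415, -458.594], [-0.007, -0.862, -0.506, 737.597], [0.0, 0.0, 0.0, 1.0]]
top 462.93274018933556 321.7560521967254 [[0.017, -0.992, 0.122, 399.279], [-1.0, -0.015, 0.019, 10.519], [-0.017, -0.123, -0.992, 1392.096], [0.0, 0.0, 0.0, 1.0]]
```

View pics/scene1.png

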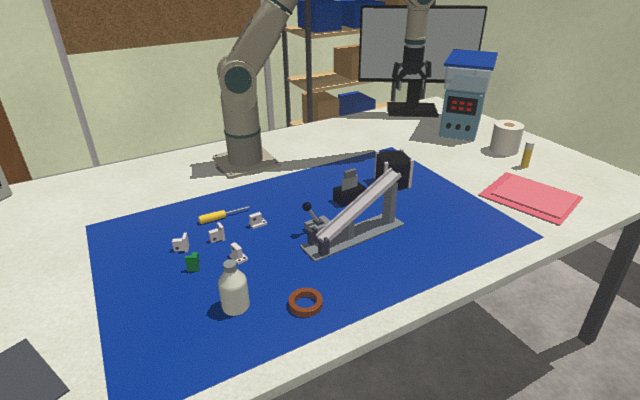

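View pics/top1.png

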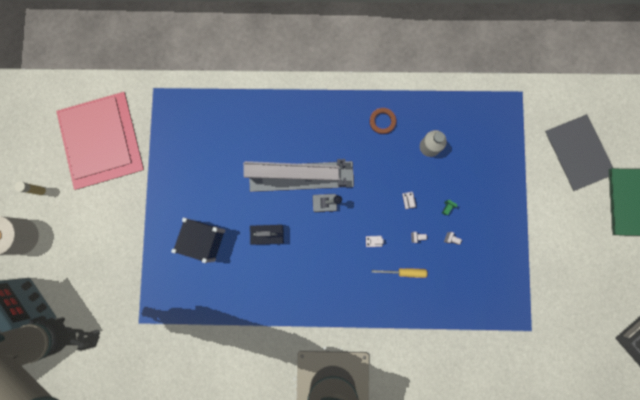

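The pictures show four white clips. In the top view, (374,241) and (409,200) are lying, and (419,238) and (453,239) are standing. The green decoy is at (450,207). The gate is in the block at (267,235), the chute runs from (245,170) to (350,175), and the lever ball is at (338,200).

```bash
cat > h.py <<'E'
import numpy as np,cv2
from scipy.spatial.transform import Rotation as Ro
from cell import ctrl
def Rt(r): return Ro.from_euler('xyz',r).as_matrix()
def cloud(d,T=None):
    T=d['T'] if T is None else T
    z=np.asarray(d['range_z'],float); v,u=np.mgrid[:z.shape[0],:z.shape[1]]
    P=np.stack([(u-d['cx'])/d['fx']*z,(v-d['cy'])/d['fy']*z,z],-1)
    W=P@T[:3,:3].T+T[:3,3]; W[z<=0]=np.nan
    return W
def wrist(name=None):
    s=ctrl.read_state(); d=ctrl.get_image('wrist')
    T=np.eye(4);T[:3,:3]=Rt(s['tool_rot']);T[:3,3]=s['eef_pos']
    T=T@d['T_tool_cam']
    if name: cv2.imwrite(f'pics/{name}.png',d['color'][...,::-1])
    return d,cloud(d,T),T
def rpy_down(yaw): return [np.pi,0,yaw]
def delta(p,rpy,p0=None,r0=None):
    """tool-frame shift in 0.3m units and rotation vec in 90deg units to go from current to target"""
    s=ctrl.read_state()
    p0=s['eef_pos'] if p0 is None else np.array(p0); R0=Rt(s['tool_rot'] if r0 is None else r0)
    sh=R0.T@(np.array(p)-p0)/300
    rv=Ro.from_matrix(R0.T@Rt(rpy)).as_rotvec()/(np.pi/2)
    return sh,rv
def ht(W,c,x0,y0,x1,y1):
    pass
E
python3 - <<'E'
from h import *
for n in['top','scene']:
    d=dict(np.load(n+'.npz'));W=cloud(d);c=d['color']
    m=(W[...,2]>8)&(W[...,0]>300)&(W[...,0]<900)&(abs(W[...,1])<500)&(W[...,2]<300)
    k,l,st,_=cv2.connectedComponentsWithStats(m.astype(np.uint8))
    for i in range(1,k):
        if st[i,4]<12: continue
        q=W[l==i];print(n,st[i].tolist(),q.min(0).round(),q.max(0).round(),np.median(q,0).round(),np.median(c[l==i],0))
d=dict(np.load('top.npz'))
cv2.imwrite('pics/topc.png',cv2.resize(d['color'][140:290,160:480][...,::-1],None,fx=2.5,fy=2.5,interpolation=cv2.INTER_CUBIC))
d=ctrl.get_image('wrist');print(d['T_tool_cam'].round(2).tolist(),d['fx'],d['cx'],d['cy'])
E
```

```text
top [368, 107, 28, 28, 343] [ 747. -183.    8.] [ 833. -101.   27.] [ 787. -143.   19.] [126.  86.  66.]
top [420, 131, 26, 26, 513] [ 680. -317.    8.] [ 741. -256.  136.] [ 701. -278.   90.] [132. 135. 129.]
top [243, 159, 111, 33, 2260] [567. -57.   8.] [660. 273. 176.] [608. 112.  69.] [146. 144. 147.]
top [402, 193, 13, 17, 126] [ 520. -240.    8.] [ 568. -204.   46.] [ 544. -221.   32.] [178.5 174.  176. ]
top [312, 194, 30, 18, 445] [508. -20.   8.] [560.  65. 109.] [532.  23.  27.] [112. 117. 124.]
top [442, 200, 16, 16, 126] [ 503. -358.   10.] [ 546. -320.   52.] [ 527. -334.   35.] [ 56.  111.   81.5]
top [171, 218, 54, 45, 1562] [354. 325.   8.] [482. 450. 113.] [413. 379.  99.] [57. 59. 67.]
top [249, 224, 34, 21, 638] [408. 149.   8.] [468. 251. 117.] [435. 193.  45.] [52. 55. 65.]
top [411, 231, 15, 12, 102] [ 421. -267.    8.] [ 455. -229.   52.] [ 436. -238.   36.] [178.5 175.5 176. ]
top [444, 232, 17, 13, 118] [ 418. -375.    8.] [ 452. -326.   51.] [ 432. -340.   35.] [170.5 165.5 166. ]
top [366, 237, 17, 10, 112] [ 408. -142.    8.] [435. -97.  47.] [ 423. -118.
[... 532 characters left out ...]
44. 147.]
scene [209, 222, 16, 19, 183] [ 421. -269.    8.] [ 455. -229.   49.] [ 444. -245.   30.] [135. 131. 132.]
scene [172, 233, 17, 18, 195] [ 418. -369.    8.] [ 455. -326.   49.] [ 437. -347.   28.] [139. 135. 136.]
scene [218, 242, 32, 73, 1433] [ 524. -320.    8.] [ 746. -205.  133.] [ 730. -290.   67.] [139. 138. 130.]
scene [185, 252, 15, 18, 203] [ 503. -358.    8.] [ 548. -319.   48.] [ 537. -340.   31.] [38. 90. 57.]
scene [289, 288, 34, 28, 557] [ 747. -184.    8.] [ 830. -105.   24.] [ 794. -146.   18.] [140.  84.  54.]
[[-0.0, -0.95, -0.3, 77.54], [1.0, -0.0, 0.0, 0.03], [-0.0, -0.3, 0.95, -120.9], [0.0, 0.0, 0.0, 1.0]] 324.0727380369643 320.85405628593463 200.9618191231126
```

View pics/topc.png

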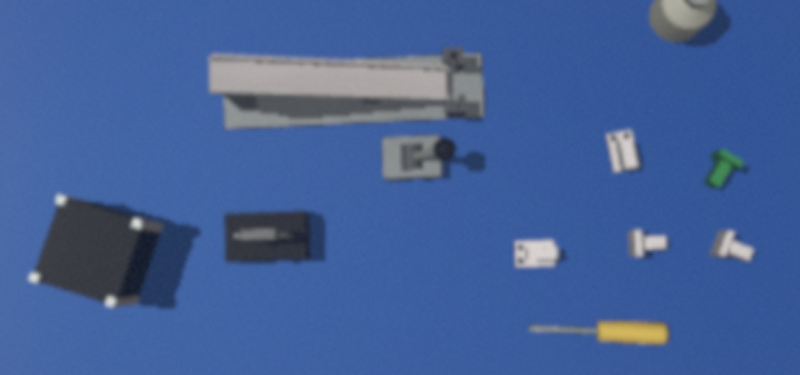

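Coarse layout known: the gate is at about (435,195), and the chute runs uphill along +y at x≈610. I'll move the wrist camera over the block and gate first.

```bash
cat >> h.py <<'E'
def go(p,rpy):
    """turn first (rows of rotvec), then shift in the final tool frame"""
    s=ctrl.read_state(); R0=Rt(s['tool_rot']);R1=Rt(rpy)
    rv=Ro.from_matrix(R0.T@R1).as_rotvec()/(np.pi/2)
    n=int(np.ceil(np.linalg.norm(rv)*90/10.5)); sh=R1.T@(np.array(p)-s['eef_pos'])/300
    m=int(np.ceil(np.linalg.norm(sh)*300/60))
    print('turn',rv.round(4),'rows',n,'shift',sh.round(4),'rows',m)
E
python3 - <<'E'
from h import *
go([445,200,230],rpy_down(np.pi/2))
E
```

```text
turn [-8.000e-04  6.000e-04  8.028e-01] rows 7 shift [-1.3955  0.8233  0.0754] rows 9
```

Request:
step_arm([
  {"az": 0.1147, "gripper": 1},
  {"az": 0.1147, "gripper": 1},
  {"az": 0.1147, "gripper": 1},
  {"az": 0.1147, "gripper": 1},
  {"az": 0.1147, "gripper": 1},
  {"az": 0.1147, "gripper": 1},
  {"az": 0.1147, "gripper": 1},
  {"dx": -0.155, "dy": 0.0915, "dz": 0.0084, "gripper": 1},
  {"dx": -0.155, "dy": 0.0915, "dz": 0.0084, "gripper": 1},
  {"dx": -0.155, "dy": 0.0915, "dz": 0.0084, "gripper": 1},
  {"dx": -0.155, "dy": 0.0915, "dz": 0.0084, "gripper": 1},
  {"dx": -0.155, "dy": 0.0915, "dz": 0.0084, "gripper": 1},
  {"dx": -0.155, "dy": 0.0915, "dz": 0.0084, "gripper": 1},
  {"dx": -0.155, "dy": 0.0915, "dz": 0.0084, "gripper": 1},
  {"dx": -0.155, "dy": 0.0915, "dz": 0.0084, "gripper": 1},
  {"dx": -0.155, "dy": 0.0915, "dz": 0.0084, "gripper": 1},
  {"gripper": 1},
  {"gripper": 1},
])

```text
invalid input
```

Request:
step_arm([
  {"dx": 0, "dy": 0, "dz": 0, "ax": 0, "ay": 0, "az": 0.1147, "gripper": 1.0},
])

```text
clock: 0.28
eef_pos: [198.2, 618.8, 252.8]
tool_rot: [-3.141, -0.0, 2.647]
force: [-0.5, -0.3, -0.3]
width: 85.5
gripper_force: 0.0
```

Request:
step_arm([
  {"dx": 0, "dy": 0, "dz": 0, "ax": 0, "ay": 0, "az": 0.1147, "gripper": 1.0},
  {"dx": 0, "dy": 0, "dz": 0, "ax": 0, "ay": 0, "az": 0.1147, "gripper": 1.0},
  {"dx": 0, "dy": 0, "dz": 0, "ax": 0, "ay": 0, "az": 0.1147, "gripper": 1.0},
  {"dx": 0, "dy": 0, "dz": 0, "ax": 0, "ay": 0, "az": 0.1147, "gripper": 1.0},
  {"dx": 0, "dy": 0, "dz": 0, "ax": 0, "ay": 0, "az": 0.1147, "gripper": 1.0},
  {"dx": 0, "dy": 0, "dz": 0, "ax": 0, "ay": 0, "az": 0.1147, "gripper": 1.0},
  {"dx": -0.155, "dy": 0.0915, "dz": 0.0084, "ax": 0, "ay": 0, "az": 0, "gripper": 1.0},
  {"dx": -0.155, "dy": 0.0915, "dz": 0.0084, "ax": 0, "ay": 0, "az": 0, "gripper": 1.0},
  {"dx": -0.155, "dy": 0.0915, "dz": 0.0084, "ax": 0, "ay": 0, "az": 0, "gripper": 1.0},
  {"dx": -0.155, "dy": 0.0915, "dz": 0.0084, "ax": 0, "ay": 0, "az": 0, "gripper": 1.0},
  {"dx": -0.155, "dy": 0.0915, "dz": 0.0084, "ax": 0, "ay": 0, "az": 0, "gripper": 1.0},
  {"dx": -0.155, "dy": 0.0915, "dz": 0.0084, "ax": 0, "ay": 0, "az": 0, "gripper": 1.0},
  {"dx": -0.155, "dy": 0.0915, "dz": 0.0084, "ax": 0, "ay": 0, "az": 0, "gripper": 1.0},
  {"dx": -0.155, "dy": 0.0915, "dz": 0.0084, "ax": 0, "ay": 0, "az": 0, "gripper": 1.0},
  {"dx": -0.155, "dy": 0.0915, "dz": 0.0084, "ax": 0, "ay": 0, "az": 0, "gripper": 1.0},
  {"dx": 0, "dy": 0, "dz": 0, "ax": 0, "ay": 0, "az": 0, "gripper": 1.0},
  {"dx": 0, "dy": 0, "dz": 0, "ax": 0, "ay": 0, "az": 0, "gripper": 1.0},
])

```text
clock: 2.4
eef_pos: [444.7, 201.0, 230.5]
tool_rot: [-3.141, -0.0, 1.57]
force: [-0.0, 1.2, -0.3]
width: 85.3
gripper_force: 0.0
```

```bash
cat >> h.py <<'E'
def rect(W,m,lab=''):
    q=W[m&np.isfinite(W[...,2])]; r=cv2.minAreaRect(q[:,:2].astype(np.float32))
    print(lab,len(q),'med',np.median(q,0).round(1),'rect c',np.round(r[0],1),'size',np.round(r[1],1),'ang',round(r[2],1))
def box(W,a,b): return ((W>np.array(a))&(W<np.array(b))).all(-1)
E
python3 - <<'E'
from h import *
d,W,T=wrist('w1'); np.savez('w1.npz',W=W,c=d['color'])
rect(W,box(W,[400,130,100],[480,270,125]),'grip')
rect(W,box(W,[400,130,40],[480,270,50]),'block')
E
```

```text
grip 773 med [435.8 202.3 109.8] rect c [435.8 200.6] size [12.1 39.6] ang 3.0
block 4396 med [440.6 209.2  45.1] rect c [435.7 200.5] size [56.1 94.5] ang 2.9
```

View pics/w1.png

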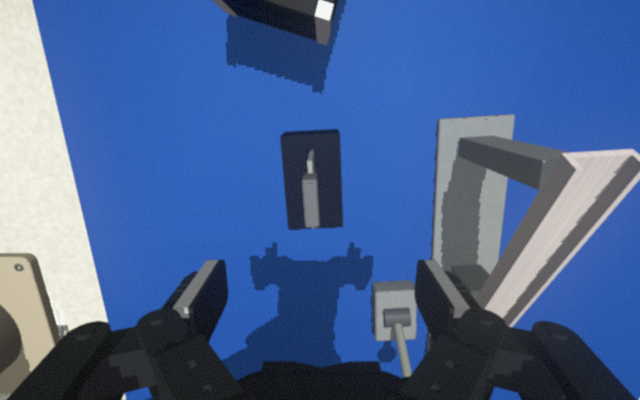

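The wrist view and depth agree: the grip block is at (436,200.6), top at z 110, turned 3°, at pixel (311,195). I'll grasp the gate.

Run:
```python
from h import *
go([435.8,200.6,99],rpy_down(np.radians(93)))
```

```text
turn [-0.0006 -0.0004 -0.0323] rows 1 shift [-0.0024 -0.0288  0.4381] rows 3
```

Request:
step_arm([
  {"dx": -0.0024, "dy": -0.0288, "dz": 0, "ax": 0, "ay": 0, "az": -0.0323, "gripper": 1.0},
  {"dx": 0, "dy": 0, "dz": 0.11, "ax": 0, "ay": 0, "az": 0, "gripper": 1.0},
  {"dx": 0, "dy": 0, "dz": 0.11, "ax": 0, "ay": 0, "az": 0, "gripper": 1.0},
  {"dx": 0, "dy": 0, "dz": 0.11, "ax": 0, "ay": 0, "az": 0, "gripper": 1.0},
  {"dx": 0, "dy": 0, "dz": 0.108, "ax": 0, "ay": 0, "az": 0, "gripper": 1.0},
  {"dx": 0, "dy": 0, "dz": 0, "ax": 0, "ay": 0, "az": 0, "gripper": 0.0},
  {"dx": 0, "dy": 0, "dz": 0, "ax": 0, "ay": 0, "az": 0, "gripper": 0.0},
  {"dx": 0, "dy": 0, "dz": 0, "ax": 0, "ay": 0, "az": 0, "gripper": 0.0},
  {"dx": 0, "dy": 0, "dz": 0, "ax": 0, "ay": 0, "az": 0, "gripper": 0.0},
  {"dx": 0, "dy": 0, "dz": 0, "ax": 0, "ay": 0, "az": 0, "gripper": 0.0},
  {"dx": 0, "dy": 0, "dz": 0, "ax": 0, "ay": 0, "az": 0, "gripper": 0.0},
])

```text
clock: 3.82
eef_pos: [436.7, 200.2, 100.3]
tool_rot: [3.141, -0.001, 1.622]
force: [-0.7, 0.8, 6.3]
width: 11.6
gripper_force: 58.6
```

Gripped at 11.6 mm. I'll lift, turn to yaw 180° and look at the slot.

Request:
step_arm([
  {"dx": 0, "dy": 0, "dz": -0.1, "ax": 0, "ay": 0, "az": 0, "gripper": 0.0},
  {"dx": 0, "dy": 0, "dz": -0.1, "ax": 0, "ay": 0, "az": 0, "gripper": 0.0},
  {"dx": 0, "dy": 0, "dz": -0.15, "ax": 0, "ay": 0, "az": 0, "gripper": 0.0},
  {"dx": 0, "dy": 0, "dz": -0.18, "ax": 0, "ay": 0, "az": 0, "gripper": 0.0},
  {"dx": 0, "dy": 0, "dz": 0, "ax": 0, "ay": 0, "az": -0.107, "gripper": 0.0},
  {"dx": 0, "dy": 0, "dz": 0, "ax": 0, "ay": 0, "az": -0.108, "gripper": 0.0},
  {"dx": 0, "dy": 0, "dz": 0, "ax": 0, "ay": 0, "az": -0.108, "gripper": 0.0},
  {"dx": 0, "dy": 0, "dz": 0, "ax": 0, "ay": 0, "az": -0.108, "gripper": 0.0},
  {"dx": 0, "dy": 0, "dz": 0, "ax": 0, "ay": 0, "az": -0.108, "gripper": 0.0},
  {"dx": 0, "dy": 0, "dz": 0, "ax": 0, "ay": 0, "az": -0.108, "gripper": 0.0},
  {"dx": 0, "dy": 0, "dz": 0, "ax": 0, "ay": 0, "az": -0.108, "gripper": 0.0},
  {"dx": 0, "dy": 0, "dz": 0, "ax": 0, "ay": 0, "az": -0.108, "gripper": 0.0},
  {"dx": 0, "dy": 0, "dz": 0, "ax": 0, "ay": 0, "az": -0.108, "gripper": 0.0},
  {"dx": -0.13, "dy": -0.16, "dz": 0, "ax": 0, "ay": 0, "az": 0, "gripper": 0.0},
  {"dx": -0.13, "dy": -0.16, "dz": 0, "ax": 0, "ay": 0, "az": 0, "gripper": 0.0},
  {"dx": -0.13, "dy": -0.16, "dz": 0, "ax": 0, "ay": 0, "az": 0, "gripper": 0.0},
  {"dx": -0.13, "dy": -0.16, "dz": 0, "ax": 0, "ay": 0, "az": 0, "gripper": 0.0},
  {"dx": 0, "dy": 0, "dz": 0, "ax": 0, "ay": 0, "az": 0, "gripper": 0.0},
  {"dx": 0, "dy": 0, "dz": 0, "ax": 0, "ay": 0, "az": 0, "gripper": 0.0},
])

```text
clock: 6.2
eef_pos: [592.7, 8.8, 258.0]
tool_rot: [3.141, -0.001, -3.137]
force: [0.4, 0.3, -2.0]
width: 11.3
gripper_force: 59.0
```

Run:
```python
from h import *
d,W,T=wrist('w2'); np.savez('w2.npz',W=W,c=d['color'],T=T)
im=d['color'][...,::-1].copy()
for z0,z1,l in[(50,60,'guides'),(3,12,'low'),(12,28,'base')]:
    m=box(W,[560,-80,z0],[680,0,z1]);rect(W,m,l); 
    k,L,st,_=cv2.connectedComponentsWithStats(m.astype(np.uint8))
    for i in range(1,k):
        if st[i,4]>40: rect(W,L==i,st[i].tolist())
```

```text
guides 666 med [601.5 -20.6  55.1] rect c [621.  -18.2] size [76.8 24.2] ang 3.5
[280, 167, 25, 22, 350] 350 med [590.3 -23.   55.1] rect c [592.9 -19.8] size [20.7 24.1] ang 4.8
[285, 219, 24, 20, 316] 316 med [650.8 -18.4  55. ] rect c [649.1 -16.5] size [20.7 24.1] ang 3.1
low 1754 med [621.8 -36.7   8.2] rect c [623.2 -38.8] size [ 75.8 109.1] ang 89.7
[265, 158, 48, 66, 1734] 1734 med [621.5 -36.8   8.2] rect c [621.4 -26.2] size [78.3 55. ] ang 3.1
base 160 med [639.4 -20.4  20. ] rect c [619.6 -18.2] size [73.8 23.8] ang 3.4
[283, 161, 23, 9, 61] 61 med [583.  -17.9  21.1] rect c [583.4 -19.4] size [24.7  6.7] ang 76.9
[288, 208, 13, 17, 71] 71 med [642.4 -21.   20.4] rect c [646.6 -21.1] size [19.6  6.7] ang 29.5
```

View pics/w2.png

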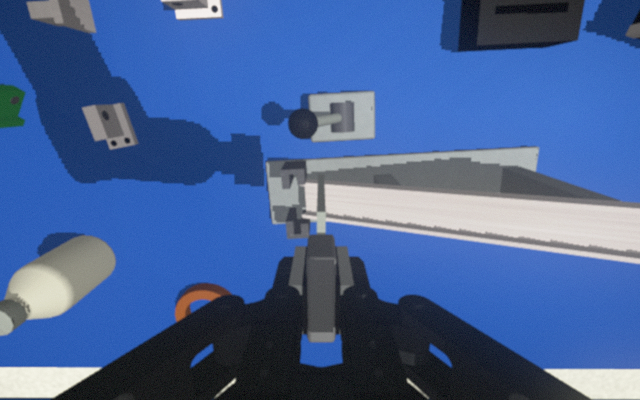

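Run:
```python
from h import *
f=np.load('w2.npz');W=f['W'];c=f['c']
cv2.imwrite('pics/w2c.png',cv2.resize(c[150:250,250:350][...,::-1],None,fx=6,fy=6,interpolation=cv2.INTER_NEAREST))
# rotate to chute frame guess 3.3deg
a=np.radians(3.3);ex=np.array([np.cos(a),np.sin(a)]);ey=np.array([-np.sin(a),np.cos(a)])
C=np.array([621,-18.2]);q=W[...,:2]-C;X=q@ex;Y=q@ey;Z=W[...,2]
for r0,r1 in[(-40,-31),(-31,-24),(-24,-17),(17,24),(24,31),(31,40)]:
    m=(X>r0)&(X<r1)&(abs(Y)<16)
    h=[]
    for y in np.arange(-15,16,1.5):
        mm=m&(abs(Y-y)<.75);h.append((int(mm.sum()),round(float(np.median(Z[mm])),0)) if mm.any() else None)
    print(r0,r1,[t and t[1] for t in h])
# channel wall tops: points above floor plane
m=box(W,[570,30,40],[680,200,200]); 
P=W[m]; 
# plane fit ransac for floor slope 28
best=None;rng=np.random.default_rng(0)
for _ in range(500):
    s=P[rng.choice(len(P),3,False)];n=np.cross(s[1]-s[0],s[2]-s[0]);n/=np.linalg.norm(n)+1e-9;n*=np.sign(n[2])
    if abs(n[2]-np.cos(np.radians(28)))>.03: continue
    k=(abs((P-s[0])@n)<.7).sum()
    if best is None or k>best[0]: best=(k,n,s[0])
k,n,p0=best;I=P[abs((P-p0)@n)<1];p0=I.mean(0);n=np.linalg.svd(I-p0,full_matrices=False)[2][2];n*=np.sign(n[2])
print(k,n,np.degrees(np.arccos(n[2])),'az',np.degrees(np.arctan2(-n[1],-n[0])),'floor pt',p0)
D=(W-p0)@n
for lo,hi,l in[(-1.2,1.2,'floor'),(8.5,11.5,'walls')]: 
    rect(W,m&(D>lo)&(D<hi),l)
```

```text
-40 -31 [317.0, 315.0, 313.0, 310.0, 308.0, 306.0, 303.0, 301.0, 298.0, 295.0, 293.0, 292.0, 289.0, 288.0, 287.0, 286.0, 51.0, 261.0, 259.0, 262.0, 262.0]
-31 -24 [None, 312.0, 311.0, 309.0, 307.0, 292.0, 292.0, 292.0, 293.0, 293.0, 293.0, 292.0, 292.0, 291.0, 55.0, 55.0, 55.0, 55.0, 32.0, 8.0, 8.0]
-24 -17 [293.0, 294.0, 295.0, 295.0, 297.0, 299.0, 300.0, 297.0, 296.0, 294.0, 293.0, 292.0, None, 55.0, 55.0, 55.0, 55.0, 56.0, 36.0, 33.0, 31.0]
17 24 [9.0, 9.0, 45.0, 41.0, 44.0, 38.0, 40.0, 35.0, 8.0, 8.0, 8.0, 8.0, 8.0, 35.0, 39.0, 41.0, 49.0, 45.0, 44.0, 44.0, 44.0]
24 31 [7.0, None, 55.0, 56.0, 55.0, 55.0, 55.0, 38.0, 8.0, 9.0, 8.0, 8.0, 9.0, 55.0, 55.0, 55.0, 56.0, 55.0, 48.0, None, None]
31 40 [None, None, 55.0, 55.0, 56.0, 55.0, 55.0, 45.0, 39.0, 41.0, 31.0, 50.0, 54.0, 55.0, 55.0, 55.0, 55.0, 55.0, 28.0, 8.0, 7.0]
4767 [ 0.03481575 -0.4692636   0.88237154] 28.070222332123464 az 94.24313168165921 floor pt [613.40122713 126.17709942 102.26143641]
floor 6533 med [613.6 131.6 105.1] rect c [611.3 115.1] size [ 38.4 172.3] ang 3.4
walls 2220 med [600.  133.6 117.4] rect c [613.1 115.3] size [ 42. 172.] ang 3.4
```

View pics/w2c.png

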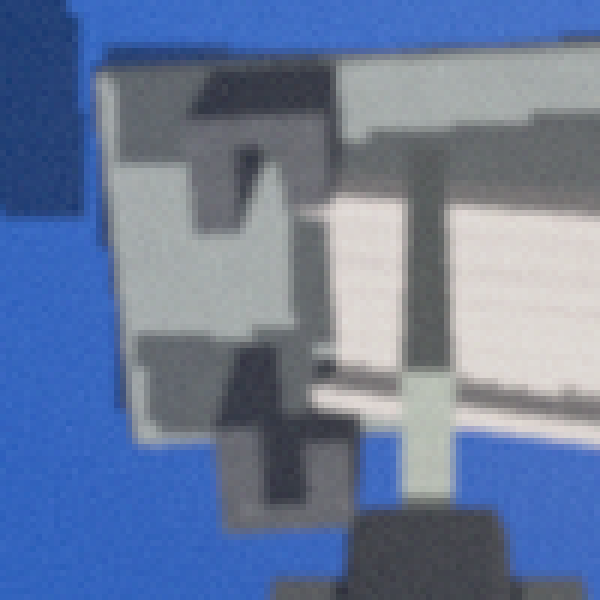

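The zoom shows the two U-shaped guides, with notches at about zoom px (250,190) and (287,450). The channel starts just uphill of them. I'll refine the slot centre.

Run:
```python
from h import *
f=np.load('w2.npz');W=f['W'];c=f['c'];Z=W[...,2]
a=np.radians(3.4);ex=np.array([np.cos(a),np.sin(a)]);ey=np.array([-np.sin(a),np.cos(a)])
C=np.array([621,-18.2]);q=W[...,:2]-C;X=q@ex;Y=q@ey
m=(Z>53)&(Z<58)&(abs(X)<45)&(abs(Y)<16)
for s in(-1,1):
    k=m&(s*X>0);print(s,'X',np.percentile(X[k],[0,1,99,100]).round(1),'Y',np.percentile(Y[k],[0,1,99,100]).round(1))
    kk=k&(abs(X)<31);y=np.sort(Y[kk]);g=np.argmax(np.diff(y));print(' notch',y[g],y[g+1])
    kk=k&(abs(Y)<2.5);print(' notch end X',np.percentile(X[kk],[0,5,95,100]).round(1) if kk.any() else None)
# gate in hand: plate bottom
s=ctrl.read_state();R=Rt(s['tool_rot']);Q=(W-s['eef_pos'])@R
k=(abs(Q[...,0])<40)&(abs(Q[...,1])<12)&(Q[...,2]>5)&(Q[...,2]<120)&(Z>120)
print('gate tool',k.sum(),np.percentile(Q[k],[0,2,50,98,100],axis=0).round(1))
# channel walls inner lines at 3.4deg
n=np.array([0.0278*0+np.sin(a)*np.sin(np.radians(28)),-np.cos(a)*np.sin(np.radians(28)),np.cos(np.radians(28))])
m=box(W,[570,10,30],[680,200,200])
fl=m&(abs((W-np.array([613.4,126.18,102.26]))@n)<1.2)
D=(W-np.median(W[fl],0))@n
for y in range(30,190,20):
    k=m&(abs(Y-y)<3)
    w=k&(D>8)&(D<12);f2=k&(abs(D)<1.5)
    x=np.sort(X[w]);g=np.argmax(np.diff(x)) if len(x)>3 else 0
    print(y,'walls',x[[0,g,g+1,-1]].round(1) if len(x)>3 else None,'floor',np.percentile(X[f2],[0,1,99,100]).round(1) if f2.any() else None, 'z floor',np.median(Z[f2]).round(1))
```

```text
-1 X [-38.3 -38.2 -17.9 -17.6] Y [-12.2 -11.9  11.9  12. ]
 notch -3.866711984898206 3.9825970909322472
 notch end X [-38.3 -38.  -33.4 -33.3]
1 X [17.9 18.  38.4 38.4] Y [-12.1 -11.9  11.9  12. ]
 notch -4.052703207554894 4.003048335061964
 notch end X [32.8 33.1 37.5 37.7]
gate tool 979 [[ 10.6 -11.9   5. ]
 [ 11.  -11.3   5.3]
 [ 19.8  -0.7  15. ]
 [ 29.8  10.6  80.2]
 [ 30.1  11.2  89.4]]
30 walls [-20.6 -16.4  16.5  20.9] floor [-20.2 -17.6  16.5  16.6] z floor 42.4
50 walls [-20.6 -16.4  15.9  20.6] floor [-20.7 -20.4  16.7  16.9] z floor 51.9
70 walls [-20.6 -16.1  16.3  20.8] floor [-20.6 -20.5  16.7  16.9] z floor 62.5
90 walls [-20.6 -16.3  16.3  20.6] floor [-20.6 -20.5  16.8  17. ] z floor 73.2
110 walls [-20.5 -16.5  16.   21. ] floor [-20.8 -20.4  16.7  17. ] z floor 83.9
130 walls [-20.6 -16.3  16.1  20.8] floor [-21.  -20.5  16.5  17.2] z floor 94.4
150 walls [-20.9 -16.8  15.9  20.4] floor [-20.7 -20.3  16.5  16.9] z floor 105.2
170 walls [-21.  -16.6  15.9  20.3] floor [-20.6 -20.5  16.3  17.2] z floor 115.9
```

Run:
```python
from h import *
f=np.load('w2.npz');W=f['W'];s=ctrl.read_state();R=Rt(s['tool_rot']);Q=(W-s['eef_pos'])@R
for z in(20,35,45,55,65,75,85):
    k=(abs(Q[...,0]-29.5)<3)&(abs(Q[...,1])<12)&(abs(Q[...,2]-z)<5)
    if k.any(): print(z,k.sum(),np.percentile(Q[...,1][k],[2,50,98]).round(2))
p=[621,-18.2,160]
go(p,rpy_down(np.radians(-176.6)))
```

```text
20 93 [-2.87 -1.08  0.76]
35 47 [-2.64 -1.12  0.92]
45 41 [-2.75 -0.61  1.  ]
55 32 [-2.87 -1.17  0.53]
65 29 [-3.   -1.19  0.61]
75 24 [-2.78 -0.89  0.68]
85 21 [-2.55 -0.58  0.75]
turn [ 0.0006 -0.0007 -0.0338] rows 1 shift [-0.0893 -0.099   0.3271] rows 2
```

Request:
step_arm([
  {"dx": 0, "dy": 0, "dz": 0, "ax": 0, "ay": 0, "az": -0.0338, "gripper": 0.0},
  {"dx": -0.0893, "dy": -0.0957, "dz": 0, "ax": 0, "ay": 0, "az": 0, "gripper": 0.0},
  {"dx": 0, "dy": 0, "dz": 0.16, "ax": 0, "ay": 0, "az": 0, "gripper": 0.0},
  {"dx": 0, "dy": 0, "dz": 0.16, "ax": 0, "ay": 0, "az": 0, "gripper": 0.0},
  {"dx": 0, "dy": 0, "dz": 0, "ax": 0, "ay": 0, "az": 0, "gripper": 0.0},
  {"dx": 0, "dy": 0, "dz": 0, "ax": 0, "ay": 0, "az": 0, "gripper": 0.0},
])

```text
clock: 7.0
eef_pos: [622.7, -17.4, 164.0]
tool_rot: [3.141, 0.002, -3.082]
force: [0.3, 0.4, -1.2]
width: 10.9
gripper_force: 58.9
```

Run:
```python
from h import *
d,W,T=wrist();s=ctrl.read_state();print(s['eef_pos'],s['tool_rot'],s['force'])
R=Rt(s['tool_rot']);Q=(W-s['eef_pos'])@R;Z=W[...,2]
k=(abs(Q[...,0]-29.5)<3)&(abs(Q[...,1])<12)&(abs(Q[...,2]-65)<20)
print('plate y',np.percentile(Q[...,1][k],[2,50,98]).round(2),'xmax',np.percentile(Q[...,0][k],98))
m=(Z>53)&(Z<58)&(abs(Q[...,0])<60)&(abs(Q[...,1])<25)
for sg in(-1,1):
    k=m&(sg*Q[...,0]>0)
    if k.sum()<20: continue
    print(sg,k.sum(),'x',np.percentile(Q[...,0][k],[1,99]).round(1),'y',np.percentile(Q[...,1][k],[1,99]).round(1))
    y=np.sort(Q[...,1][k&(abs(Q[...,0])<31)])
    if len(y)>5: g=np.argmax(np.diff(y));print(' notch',y[g],y[g+1])
```

```text
[623.27735336 -17.70880584 164.65516903] [-3.14157376  0.00399212 -3.08240571] [ 0.62664578  0.37667691 -0.87250261]
plate y [-1.55  0.22  2.1 ] xmax 30.713092324769725
-1 173 x [-30.1 -15.1] y [-12.3  11.6]
 notch -4.460356626121888 3.9251987729036464
1 654 x [20.8 40.9] y [-12.2  11.6]
 notch -4.896029618016387 3.7406998781389964
```

Request:
step_arm([
  {"dx": 0.0073, "dy": -0.002, "dz": 0, "ax": 0, "ay": 0, "az": 0, "gripper": 0.0},
  {"dx": 0, "dy": 0, "dz": 0.04, "ax": 0, "ay": 0, "az": 0, "gripper": 0.0},
  {"dx": 0, "dy": 0, "dz": 0.03, "ax": 0, "ay": 0, "az": 0, "gripper": 0.0},
  {"dx": 0, "dy": 0, "dz": 0.03, "ax": 0, "ay": 0, "az": 0, "gripper": 0.0},
  {"dx": 0, "dy": 0, "dz": 0.03, "ax": 0, "ay": 0, "az": 0, "gripper": 0.0},
  {"dx": 0, "dy": 0, "dz": 0, "ax": 0, "ay": 0, "az": 0, "gripper": 0.0},
])

```text
clock: 7.8
eef_pos: [619.0, -19.2, 122.0]
tool_rot: [3.141, -0.002, -3.084]
force: [0.9, 0.1, -0.4]
width: 11.0
gripper_force: 58.9
```

Request:
step_arm([
  {"dx": 0, "dy": 0, "dz": 0.03, "ax": 0, "ay": 0, "az": 0, "gripper": 0.0},
  {"dx": 0, "dy": 0, "dz": 0.03, "ax": 0, "ay": 0, "az": 0, "gripper": 0.0},
  {"dx": 0, "dy": 0, "dz": 0.018, "ax": 0, "ay": 0, "az": 0, "gripper": 0.0},
  {"dx": 0, "dy": 0, "dz": 0, "ax": 0, "ay": 0, "az": 0, "gripper": 0.0},
])

```text
clock: 8.3
eef_pos: [619.3, -19.2, 99.2]
tool_rot: [3.142, -0.001, -3.083]
force: [0.1, -0.5, -1.2]
width: 10.9
gripper_force: 58.9
```

Request:
step_arm([
  {"dx": 0, "dy": 0, "dz": 0.004, "ax": 0, "ay": 0, "az": 0, "gripper": 0.0},
  {"dx": 0, "dy": 0, "dz": 0, "ax": 0, "ay": 0, "az": 0, "gripper": 0.5},
  {"dx": 0, "dy": 0, "dz": 0, "ax": 0, "ay": 0, "az": 0, "gripper": 0.5},
  {"dx": 0, "dy": 0, "dz": 0, "ax": 0, "ay": 0, "az": 0, "gripper": 0.5},
  {"dx": 0, "dy": 0, "dz": -0.08, "ax": 0, "ay": 0, "az": 0, "gripper": 0.5},
  {"dx": 0, "dy": 0, "dz": -0.16, "ax": 0, "ay": 0, "az": 0, "gripper": 1.0},
  {"dx": 0, "dy": 0, "dz": -0.18, "ax": 0, "ay": 0, "az": 0, "gripper": 1.0},
  {"dx": 0, "dy": 0, "dz": 0, "ax": 0, "ay": 0, "az": 0, "gripper": 1.0},
])

```text
clock: 9.3
eef_pos: [622.8, -19.3, 229.6]
tool_rot: [-3.141, 0.01, -3.084]
force: [0.2, -0.2, -0.5]
width: 85.3
gripper_force: 0.0
```

Run:
```python
from h import *
d,W,T=wrist();s=ctrl.read_state();print(s['clock'],s['eef_pos'])
m=box(W,[560,-60,75],[680,40,130]);rect(W,m&(W[...,2]>100),'grip top')
q=W[box(W,[560,-60,70],[680,40,130])];print(q.max(0),q.min(0))
go([470,-200,260],rpy_down(np.radians(90)))
```

```text
9.35 [620.94086031 -19.26070759 226.92665489]
grip top 752 med [618.5 -20.  108. ] rect c [619.9 -19.8] size [40.2 11.2] ang 3.1
[650.25944085 -13.24216323 110.17337103] [590.08312402 -26.75316902  70.126402  ]
turn [0.0024 0.0025 1.0369] rows 9 shift [-0.6025 -0.5031 -0.1102] rows 4
```

Request:
step_arm([
  {"dx": 0, "dy": 0, "dz": 0, "ax": 0, "ay": 0, "az": 0.1153, "gripper": 1.0},
  {"dx": 0, "dy": 0, "dz": 0, "ax": 0, "ay": 0, "az": 0.1153, "gripper": 1.0},
  {"dx": 0, "dy": 0, "dz": 0, "ax": 0, "ay": 0, "az": 0.1153, "gripper": 1.0},
  {"dx": 0, "dy": 0, "dz": 0, "ax": 0, "ay": 0, "az": 0.1153, "gripper": 1.0},
  {"dx": 0, "dy": 0, "dz": 0, "ax": 0, "ay": 0, "az": 0.1153, "gripper": 1.0},
  {"dx": 0, "dy": 0, "dz": 0, "ax": 0, "ay": 0, "az": 0.1153, "gripper": 1.0},
  {"dx": 0, "dy": 0, "dz": 0, "ax": 0, "ay": 0, "az": 0.1153, "gripper": 1.0},
  {"dx": 0, "dy": 0, "dz": 0, "ax": 0, "ay": 0, "az": 0.1153, "gripper": 1.0},
  {"dx": 0, "dy": 0, "dz": 0, "ax": 0, "ay": 0, "az": 0.1153, "gripper": 1.0},
  {"dx": -0.15, "dy": -0.126, "dz": -0.0275, "ax": 0, "ay": 0, "az": 0, "gripper": 1.0},
  {"dx": -0.15, "dy": -0.126, "dz": -0.0275, "ax": 0, "ay": 0, "az": 0, "gripper": 1.0},
  {"dx": -0.15, "dy": -0.126, "dz": -0.0275, "ax": 0, "ay": 0, "az": 0, "gripper": 1.0},
  {"dx": -0.15, "dy": -0.126, "dz": -0.0275, "ax": 0, "ay": 0, "az": 0, "gripper": 1.0},
  {"dx": 0, "dy": 0, "dz": 0, "ax": 0, "ay": 0, "az": 0, "gripper": 1.0},
  {"dx": 0, "dy": 0, "dz": 0, "ax": 0, "ay": 0, "az": 0, "gripper": 1.0},
])

```text
clock: 11.22
eef_pos: [468.1, -198.4, 256.7]
tool_rot: [-3.14, -0.001, 1.569]
force: [0.4, 0.6, 0.6]
width: 85.3
gripper_force: 0.0
```

```bash
cat >> h.py <<'E'
def clips(W):
    m=box(W,[300,-480,5],[720,-60,60]);k,L,st,_=cv2.connectedComponentsWithStats(m.astype(np.uint8))
    for i in range(1,k):
        if st[i,4]<80: continue
        z=W[...,2];g=L==i; top=np.percentile(z[g],98); print('---',st[i].tolist(),'top',top.round(1))
        rect(W,g,' all')
        rect(W,g&(z>top-4),' top')
        rect(W,g&(z<11)&(z>5.5),' foot/low')
        if top>42:rect(W,g&(z>30)&(z<37),' web top?')
E
python3 - <<'E'
from h import *
d,W,T=wrist('w3');s=ctrl.read_state();print(s['clock'],s['eef_pos'],s['qpos'].round(2));clips(W);np.savez('w3.npz',W=W,c=d['color'])
E
```

```text
11.275 [ 468.59333242 -197.78460216  256.68038552] [-0.    0.46  0.5   1.91 -0.29  0.84  0.65]
--- [263, 71, 31, 47, 1268] top 39.3
 all 1268 med [ 424.4 -115.8    9.5] rect c [ 421.4 -115.8] size [30.3 45.9] ang 2.6
 top 508 med [ 421.9 -121.9   38.1] rect c [ 421.8 -121.9] size [14.3 33.8] ang 2.9
 foot/low 671 med [ 428.3 -106.6    8.2] rect c [ 421.3 -115.6] size [30.3 45.7] ang 2.3
--- [191, 88, 28, 143, 1960] top 26.2
 all 1960 med [ 334.6 -214.7   21.9] rect c [ 332.4 -189. ] size [158.9  25.3] ang 88.9
 top 934 med [ 332.3 -228.    24.4] rect c [ 331.5 -228.8] size [79.3 18.6] ang 88.3
 foot/low 17 med [ 341.9 -189.5   10.1] rect c [ 341.8 -223. ] size [16.3 75.4] ang 13.9
--- [366, 171, 42, 34, 1053] top 39.4
 all 1053 med [ 541.6 -216.4   22.2] rect c [ 545.3 -220.7] size [46.2 30.2] ang 11.0
 top 411 med [ 539.  -221.5   38.1] rect c [ 539.4 -221.8] size [34.2 14.6] ang 11.1
 foot/low 428 med [ 550.1 -211.8    8.1] rect c [ 545.3 -220.7] size [46.2 30.1] ang 10.9
--- [277, 192, 30, 40, 782] top 47.3
 all 782 med [ 436.  -232.2   34.2] rect c [ 435.4 -246.4] size [30.1 38.5
[... 732 characters left out ...]
] rect c [ 521.4 -332.3] size [30.7 39.1] ang 59.1
 top 187 med [ 534.4 -339.1   45.8] rect c [ 534.4 -340. ] size [30.1  9.1] ang 59.3
 foot/low 73 med [ 522.5 -326.2    8.3] rect c [ 524.2 -325.2] size [12.6 43.5] ang 83.3
 web top? 351 med [ 520.3 -329.7   33.9] rect c [ 522.4 -327.8] size [30.5 34.5] ang 44.4
--- [280, 265, 29, 42, 790] top 46.8
 all 790 med [ 432.5 -331.8   33.8] rect c [ 430.6 -346.2] size [39.  30.2] ang 69.2
 top 193 med [ 435.9 -332.    45.8] rect c [ 435.8 -332.7] size [ 9.1 30. ] ang 68.1
 foot/low 48 med [ 438.1 -329.4    8.6] rect c [ 436.8 -328.7] size [ 4.6 30.1] ang 75.9
 web top? 259 med [ 428.3 -349.6   33.8] rect c [ 430.3 -346.3] size [38.7 29.5] ang 69.2
```

View pics/w3.png

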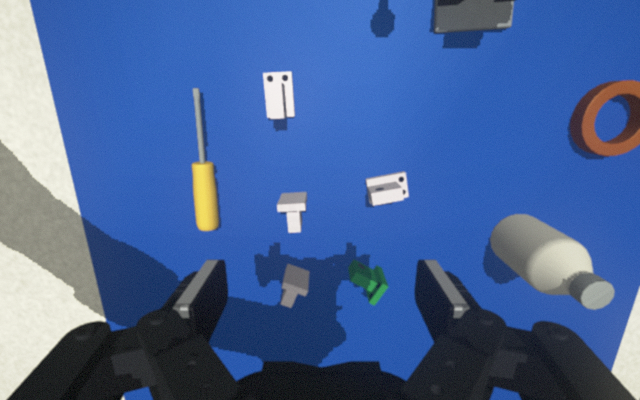

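Two clips are lying: A at (421.4,-115.7) with toe +y, and B at (545.3,-220.7) with toe +x. Two are standing: C at (435,-232) and D at (436,-332). The green one at px (370,280) is to be ignored. The gate top is at z 108, so it is fully down. I'll pick A first.

Run:
```python
from h import *
go([421.8,-121.9,34.5],rpy_down(np.radians(92.7)))
```

```text
turn [-0.0008 -0.0007 -0.0298] rows 1 shift [ 0.26   -0.1439  0.7406] rows 4
```

Request:
step_arm([
  {"dx": 0, "dy": 0, "dz": 0, "ax": 0, "ay": 0, "az": -0.03, "gripper": 1.0},
  {"dx": 0.13, "dy": -0.072, "dz": 0.1, "ax": 0, "ay": 0, "az": 0, "gripper": 1.0},
  {"dx": 0.13, "dy": -0.072, "dz": 0.1, "ax": 0, "ay": 0, "az": 0, "gripper": 1.0},
  {"dx": 0, "dy": 0, "dz": 0.15, "ax": 0, "ay": 0, "az": 0, "gripper": 1.0},
  {"dx": 0, "dy": 0, "dz": 0.15, "ax": 0, "ay": 0, "az": 0, "gripper": 1.0},
  {"dx": 0, "dy": 0, "dz": 0.14, "ax": 0, "ay": 0, "az": 0, "gripper": 1.0},
  {"dx": 0, "dy": 0, "dz": 0.09, "ax": 0, "ay": 0, "az": 0, "gripper": 1.0},
  {"dx": 0, "dy": 0, "dz": 0, "ax": 0, "ay": 0, "az": 0, "gripper": 1.0},
  {"dx": 0, "dy": 0, "dz": 0, "ax": 0, "ay": 0, "az": 0, "gripper": 1.0},
])

```text
clock: 12.4
eef_pos: [421.5, -121.0, 47.4]
tool_rot: [-3.14, -0.005, 1.618]
force: [0.5, -0.0, -0.3]
width: 85.4
gripper_force: 0.0
```

Request:
step_arm([
  {"dx": -0.003, "dy": 0, "dz": 0.042, "ax": 0, "ay": 0, "az": 0, "gripper": 1.0},
  {"dx": 0, "dy": 0, "dz": 0, "ax": 0, "ay": 0, "az": 0, "gripper": 0.0},
  {"dx": 0, "dy": 0, "dz": 0, "ax": 0, "ay": 0, "az": 0, "gripper": 0.0},
  {"dx": 0, "dy": 0, "dz": 0, "ax": 0, "ay": 0, "az": 0, "gripper": 0.0},
  {"dx": 0, "dy": 0, "dz": 0, "ax": 0, "ay": 0, "az": 0, "gripper": 0.0},
  {"dx": 0, "dy": 0, "dz": 0, "ax": 0, "ay": 0, "az": 0, "gripper": 0.0},
  {"dx": 0, "dy": 0, "dz": 0, "ax": 0, "ay": 0, "az": 0, "gripper": 0.0},
])

```text
clock: 13.28
eef_pos: [421.4, -122.5, 35.2]
tool_rot: [-3.141, -0.005, 1.616]
force: [-0.5, 1.5, 5.5]
width: 13.2
gripper_force: 58.9
```

```bash
cat >> h.py <<'E'
a_=np.radians(3.45);EY=np.array([-np.sin(a_),np.cos(a_),0]);EX=np.array([np.cos(a_),np.sin(a_),0]);S0=np.array([621.1,-18.2,0])
t_=np.radians(28);UP=np.array([0,0,1.]);FX=np.cos(t_)*EY+np.sin(t_)*UP;FN=-np.sin(t_)*EY+np.cos(t_)*UP
def floor(L): # L mm along floor from low end
    Y=8.4+L*np.cos(t_); return S0+Y*EY+UP*(41.5+(Y-30)*np.tan(t_))
PR=np.stack([FX,np.cross(-FN,FX),-FN],1); PRPY=Ro.from_matrix(PR).as_euler('xyz')
def place(L,h=35,up=60,off=-6): return floor(L)+off*FX+(h+up)*FN
E
python3 - <<'E'
from h import *
s=ctrl.read_state();print(s['eef_pos'],PRPY,place(65))
R0=Rt(s['tool_rot']);print('turn',Ro.from_matrix(R0.T@PR).as_rotvec()/(np.pi/2))
p=s['eef_pos']+[0,0,175]; print('shift in final frame',PR.T@(place(65)-p)/300)
E
```

```text
[ 421.3787887  -122.51582304   35.15745399] [ 3.14159265 -0.48869219  1.63101019] [620.14353255  -2.33469549 141.5939198 ]
turn [ 0.00183182  0.30788806 -0.00925049]
shift in final frame [0.21057206 0.68545573 0.3708065 ]
```

Request:
step_arm([
  {"dx": 0, "dy": 0, "dz": -0.1, "ax": 0, "ay": 0, "az": 0, "gripper": 0.0},
  {"dx": 0, "dy": 0, "dz": -0.16, "ax": 0, "ay": 0, "az": 0, "gripper": 0.0},
  {"dx": 0, "dy": 0, "dz": -0.16, "ax": 0, "ay": 0, "az": 0, "gripper": 0.0},
  {"dx": 0, "dy": 0, "dz": -0.16, "ax": 0, "ay": 0, "az": 0, "gripper": 0.0},
  {"dx": 0, "dy": 0, "dz": 0, "ax": 0, "ay": 0.103, "az": -0.003, "gripper": 0.0},
  {"dx": 0, "dy": 0, "dz": 0, "ax": 0, "ay": 0.103, "az": -0.003, "gripper": 0.0},
  {"dx": 0, "dy": 0, "dz": 0, "ax": 0, "ay": 0.103, "az": -0.003, "gripper": 0.0},
  {"dx": 0.053, "dy": 0.17, "dz": 0, "ax": 0, "ay": 0, "az": 0, "gripper": 0.0},
  {"dx": 0.053, "dy": 0.17, "dz": 0, "ax": 0, "ay": 0, "az": 0, "gripper": 0.0},
  {"dx": 0.053, "dy": 0.17, "dz": 0, "ax": 0, "ay": 0, "az": 0, "gripper": 0.0},
  {"dx": 0.053, "dy": 0.17, "dz": 0, "ax": 0, "ay": 0, "az": 0, "gripper": 0.0},
  {"dx": 0, "dy": 0, "dz": 0, "ax": 0, "ay": 0, "az": 0, "gripper": 0.0},
  {"dx": 0, "dy": 0, "dz": 0, "ax": 0, "ay": 0, "az": 0, "gripper": 0.0},
])

```text
clock: 14.9
eef_pos: [620.6, -55.7, 238.3]
tool_rot: [-3.141, -0.49, 1.629]
force: [-0.8, -0.5, -1.1]
width: 12.8
gripper_force: 58.8
```

Run:
```python
from h import *
s=ctrl.read_state();print(s['eef_pos'],s['width'],s['qpos'].round(2))
go(place(65),PRPY)
d,W,T=wrist('w4');R=Rt(s['tool_rot']);Q=(W-s['eef_pos'])@R
# clip in hand, tool frame
k=(abs(Q[...,0])<50)&(abs(Q[...,1])<20)&(Q[...,2]>22)&(Q[...,2]<45)
print('clip',k.sum(),np.percentile(Q[k],[0,2,50,98,100],axis=0).round(1))
```

```text
[620.64242949 -55.69977331 238.26281383] 12.770745573667108 [-0.01  0.76  0.52  1.54 -0.81  1.31  0.87]
turn [ 0.0001 -0.0006 -0.0009] rows 1 shift [0.0056 0.009  0.3679] rows 2
clip 2404 [[  2.  -15.6  22. ]
 [  7.7 -15.1  24.1]
 [ 21.6  -0.3  27.3]
 [ 29.2  14.   34. ]
 [ 29.5  14.5  35.9]]
```

```bash
cat >> h.py <<'E'
def inhand():
    """clip foot and channel, both in the tool frame, from one wrist picture (tool at place attitude)"""
    s=ctrl.read_state();d,W,T=wrist();Q=(W-s['eef_pos'])@Rt(s['tool_rot'])
    k=(abs(Q[...,0])<50)&(abs(Q[...,1])<20)&(Q[...,2]>25.5)&(Q[...,2]<30)
    cl=np.percentile(Q[k],[1,99],axis=0); print('clip foot x',cl[:,0].round(1),'y',cl[:,1].round(2),'topz',np.median(Q[k][:,2]).round(1))
    h=(W-floor(0))@FN; x=(W-floor(0))@FX; y=(W-floor(0))@np.cross(FX,-FN)
    m=(x>20)&(x<280)&(abs(y)<26)&(abs(h)<14)
    fl=m&(abs(h)<3)&(abs(y)<14)
    A=np.c_[x[fl],np.ones(fl.sum())];print('floor h vs x',np.linalg.lstsq(A,h[fl],rcond=None)[0].round(4),'tool z of floor',np.percentile(Q[fl][:,2],[5,50,95]).round(1), fl.sum())
    for x0 in range(30,280,30):
        w=m&(abs(x-x0)<8)&(h>8)&(h<12)
        if w.sum()<20: continue
        v=np.sort(Q[...,1][w]);g=np.argmax(np.diff(v));print(x0,'walls tool y',v[[0,g,g+1,-1]].round(1),'mid',((v[0]+v[-1])/2).round(2),((v[g]+v[g+1])/2).round(2))
E
python3 - <<'E'
from h import *
inhand()
E
```

```text
clip foot x [ 6.6 29.2] y [-15.29  14.29] topz 27.3
floor h vs x [ 0.0015 -0.6139] tool z of floor [205.  206.2 207.5] 5789
60 walls tool y [-17.2 -13.9  19.9  23.2] mid 3.02 2.98
90 walls tool y [-17.6 -13.6  19.3  23.4] mid 2.92 2.85
120 walls tool y [-17.2 -14.1  19.7  22.9] mid 2.88 2.82
150 walls tool y [-17.6 -13.7  19.2  23.2] mid 2.79 2.72
180 walls tool y [-17.8 -14.1  19.4  23.2] mid 2.69 2.66
210 walls tool y [-17.5 -13.9  19.   22.6] mid 2.55 2.54
```

View pics/w4.png

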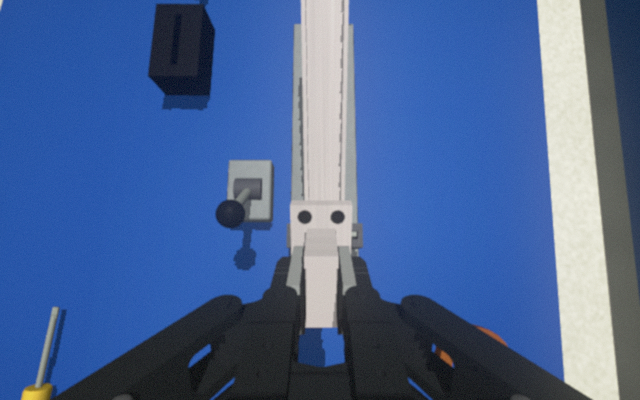

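Clip A is held level, toe uphill (holes at px (305,216) and (337,216)). The channel midline sits 3.4 mm to tool +y. I'll correct that and descend.

Request:
step_arm([
  {"dx": 0.0056, "dy": 0.0115, "dz": 0, "ax": 0, "ay": 0, "az": 0, "gripper": 0.0},
  {"dx": 0, "dy": 0, "dz": 0.12, "ax": 0, "ay": 0, "az": 0, "gripper": 0.0},
  {"dx": 0, "dy": 0, "dz": 0.12, "ax": 0, "ay": 0, "az": 0, "gripper": 0.0},
  {"dx": 0, "dy": 0, "dz": 0.12, "ax": 0, "ay": 0, "az": 0, "gripper": 0.0},
  {"dx": 0, "dy": 0, "dz": 0.12, "ax": 0, "ay": 0, "az": 0, "gripper": 0.0},
  {"dx": 0, "dy": 0, "dz": 0, "ax": 0, "ay": 0, "az": 0, "gripper": 0.0},
  {"dx": 0, "dy": 0, "dz": 0, "ax": 0, "ay": 0, "az": 0, "gripper": 0.0},
])

```text
clock: 15.88
eef_pos: [622.0, 12.7, 113.8]
tool_rot: [3.138, -0.489, 1.631]
force: [1.1, -0.3, -0.3]
width: 13.3
gripper_force: 58.9
```

Run:
```python
from h import *
s=ctrl.read_state();print(s['force']);go(place(65,up=0),PRPY);inhand()
```

```text
[ 1.07854918 -0.25663413 -0.33082379]
turn [ 0.0025 -0.0002 -0.0003] rows 1 shift [-0.0004 -0.0091  0.0949] rows 1
clip foot x [-48.4  29.2] y [-15.31  14.25] topz 27.3
floor h vs x [ 0.0014 -0.5296] tool z of floor [62.7 63.8 64.9] 10266
60 walls tool y [-23.4 -19.2  17.1  17.6] mid -2.9 -1.03
90 walls tool y [-23.3 -19.2  13.6  17.7] mid -2.82 -2.8
120 walls tool y [-23.3 -19.3  13.5  17.7] mid -2.8 -2.88
150 walls tool y [-23.4 -19.2  13.6  17.6] mid -2.88 -2.82
180 walls tool y [-23.4 -19.3  13.5  17.6] mid -2.91 -2.87
```

Request:
step_arm([
  {"dx": 0, "dy": -0.0078, "dz": 0.03, "ax": 0, "ay": 0, "az": 0, "gripper": 0.0},
  {"dx": 0, "dy": 0, "dz": 0.02, "ax": 0, "ay": 0, "az": 0, "gripper": 0.0},
  {"dx": 0, "dy": 0, "dz": 0, "ax": 0, "ay": 0, "az": 0, "gripper": 0.0},
  {"dx": 0, "dy": 0, "dz": 0, "ax": 0, "ay": 0, "az": 0, "gripper": 0.0},
  {"dx": 0, "dy": 0, "dz": 0, "ax": 0, "ay": 0, "az": 0, "gripper": 0.0},
])

```text
clock: 16.55
eef_pos: [618.7, 20.9, 99.6]
tool_rot: [3.139, -0.49, 1.631]
force: [-0.9, -0.1, -1.2]
width: 13.4
gripper_force: 58.9
```

Run:
```python
from h import *
s=ctrl.read_state();print(s['force']);go(place(65,up=0),PRPY);inhand()
```

```text
[-0.88657222 -0.11179883 -1.16393878]
turn [ 0.0015 -0.0009 -0.0001] rows 1 shift [-0.0027  0.0003  0.0399] rows 1
clip foot x [ 6.8 29.3] y [-15.34  14.3 ] topz 27.3
floor h vs x [ 0.001  -0.4643] tool z of floor [46.3 47.4 48.5] 11273
60 walls tool y [-20.2 -16.6  16.6  20.7] mid 0.27 -0.02
90 walls tool y [-20.4  -4.3   4.3  20.8] mid 0.17 0.02
120 walls tool y [-20.4 -16.3  16.5  20.7] mid 0.14 0.09
150 walls tool y [-20.5 -16.2  16.4  20.7] mid 0.08 0.07
180 walls tool y [-20.5 -16.3  16.4  20.6] mid 0.07 0.03
```

Request:
step_arm([
  {"dx": 0, "dy": 0.002, "dz": 0.02, "ax": 0, "ay": 0, "az": 0, "gripper": 0.0},
  {"dx": 0, "dy": 0, "dz": 0.0165, "ax": 0, "ay": 0, "az": 0, "gripper": 0.0},
  {"dx": 0, "dy": 0, "dz": 0, "ax": 0, "ay": 0, "az": 0, "gripper": 0.0},
])

```text
clock: 16.98
eef_pos: [618.6, 26.6, 89.4]
tool_rot: [3.14, -0.491, 1.631]
force: [-0.4, 0.4, -0.2]
width: 13.0
gripper_force: 58.8
```

Request:
step_arm([
  {"dx": 0, "dy": 0, "dz": 0.002, "ax": 0, "ay": 0, "az": 0, "gripper": 0.4},
  {"dx": 0, "dy": 0, "dz": 0, "ax": 0, "ay": 0, "az": 0, "gripper": 0.4},
  {"dx": 0, "dy": 0, "dz": 0, "ax": 0, "ay": 0, "az": 0, "gripper": 0.4},
  {"dx": 0, "dy": 0, "dz": -0.1, "ax": 0, "ay": 0, "az": 0, "gripper": 0.4},
  {"dx": 0, "dy": 0, "dz": -0.15, "ax": 0, "ay": 0, "az": 0, "gripper": 0.4},
  {"dx": 0, "dy": 0, "dz": -0.15, "ax": 0, "ay": 0, "az": 0, "gripper": 0.4},
  {"dx": 0, "dy": 0, "dz": -0.1, "ax": 0, "ay": 0, "az": 0, "gripper": 0.4},
  {"dx": 0, "dy": 0, "dz": 0, "ax": 0, "ay": 0, "az": 0, "gripper": 0.4},
])

```text
clock: 17.98
eef_pos: [623.9, -46.2, 223.8]
tool_rot: [3.135, -0.488, 1.631]
force: [-0.1, 0.6, -0.3]
width: 34.4
gripper_force: 0.0
```

```bash
cat >> h.py <<'E'
def inchute(W):
    h=(W-floor(0))@FN; x=(W-floor(0))@FX; y=(W-floor(0))@np.cross(FX,-FN)
    m=(x>-20)&(x<300)&(abs(y)<14.5)
    for l,a,b in[('foot top',6,10),('web top',36,41)]:
        k=m&(h>a)&(h<b)&((abs(y)<14.5))
        hist,e=np.histogram(x[k],np.arange(-20,300,4));print(l,[(int(e[i]),int(n)) for i,n in enumerate(hist) if n>3], 'ymid',np.median(y[k]).round(1))
E
python3 - <<'E'
from h import *
s=ctrl.read_state();print(s['eef_pos'])
d,W,T=wrist('w5');inchute(W)
rect(W,box(W,[560,-60,100],[680,40,115]),'gate')
go([470,-190,260],rpy_down(np.radians(90)))
E
```

```text
[623.86168891 -46.18950141 223.76836014]
foot top [(8, 12), (12, 50), (16, 43), (20, 48), (24, 50), (28, 54), (32, 52), (36, 52), (40, 63), (44, 119), (48, 119), (52, 122), (56, 26)] ymid -0.4
web top [(12, 6), (16, 62), (20, 64), (24, 65), (28, 67), (32, 62), (36, 64), (40, 70), (44, 17)] ymid 0.6
gate 753 med [620.7 -22.2 108.2] rect c [620.3 -21.8] size [39.1 12. ] ang 3.5
turn [-0.0071 -0.3119  0.037 ] rows 3 shift [-0.4852 -0.51   -0.1261] rows 4
```

View pics/w5.png

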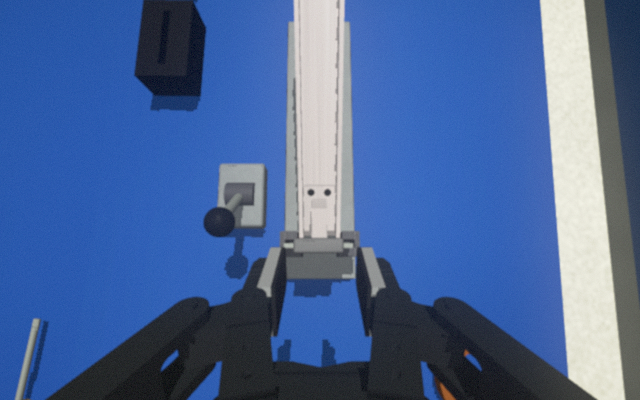

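Clip A slid down to the gate, heel against it, toe (holes at px (311,192) and (326,192)) uphill; the gate is still seated. Next is clip B.

Run:
```python
from h import *
s=ctrl.read_state();p=s['eef_pos'];R1=Rt(rpy_down(np.radians(11)))
print(R1.T@(np.array([515,-215,225])-p)/300)
```

```text
[-0.46191093  0.48939276 -0.00947725]
```

Request:
step_arm([
  {"dx": 0, "dy": 0, "dz": 0, "ax": 0, "ay": -0.104, "az": 0, "gripper": 1.0},
  {"dx": 0, "dy": 0, "dz": 0, "ax": 0, "ay": -0.104, "az": 0, "gripper": 1.0},
  {"dx": 0, "dy": 0, "dz": 0, "ax": 0, "ay": -0.104, "az": 0, "gripper": 1.0},
  {"dx": 0, "dy": 0, "dz": 0, "ax": 0, "ay": 0, "az": 0.1145, "gripper": 1.0},
  {"dx": 0, "dy": 0, "dz": 0, "ax": 0, "ay": 0, "az": 0.1145, "gripper": 1.0},
  {"dx": 0, "dy": 0, "dz": 0, "ax": 0, "ay": 0, "az": 0.1145, "gripper": 1.0},
  {"dx": 0, "dy": 0, "dz": 0, "ax": 0, "ay": 0, "az": 0.1145, "gripper": 1.0},
  {"dx": 0, "dy": 0, "dz": 0, "ax": 0, "ay": 0, "az": 0.1145, "gripper": 1.0},
  {"dx": 0, "dy": 0, "dz": 0, "ax": 0, "ay": 0, "az": 0.1145, "gripper": 1.0},
  {"dx": 0, "dy": 0, "dz": 0, "ax": 0, "ay": 0, "az": 0.1145, "gripper": 1.0},
  {"dx": 0, "dy": 0, "dz": 0, "ax": 0, "ay": 0, "az": 0.1145, "gripper": 1.0},
  {"dx": -0.115, "dy": 0.122, "dz": 0, "ax": 0, "ay": 0, "az": 0, "gripper": 1.0},
  {"dx": -0.115, "dy": 0.122, "dz": 0, "ax": 0, "ay": 0, "az": 0, "gripper": 1.0},
  {"dx": -0.115, "dy": 0.122, "dz": 0, "ax": 0, "ay": 0, "az": 0, "gripper": 1.0},
  {"dx": -0.115, "dy": 0.122, "dz": 0, "ax": 0, "ay": 0, "az": 0, "gripper": 1.0},
  {"dx": 0, "dy": 0, "dz": 0, "ax": 0, "ay": 0, "az": 0, "gripper": 1.0},
  {"dx": 0, "dy": 0, "dz": 0, "ax": 0, "ay": 0, "az": 0, "gripper": 1.0},
])

```text
clock: 20.15
eef_pos: [515.2, -212.4, 220.1]
tool_rot: [-3.139, -0.001, 0.192]
force: [-0.5, 1.2, 0.4]
width: 85.3
gripper_force: 0.0
```

Run:
```python
from h import *
s=ctrl.read_state();print(s['eef_pos'],s['tool_rot'],s['clock'])
d,W,T=wrist();clips(W)
```

```text
[ 515.24912933 -212.37177352  220.12663313] [-3.13924469e+00 -7.35010740e-04  1.92221104e-01] 20.15
--- [413, 0, 70, 20, 849] top 58.6
 all 849 med [ 680.8 -282.4   31. ] rect c [ 684.2 -285.1] size [46.1 10.1] ang 87.9
 top 66 med [ 680.  -287.8   56.8] rect c [ 681.4 -291.4] size [ 3.1 27.2] ang 11.3
 foot/low 95 med [ 682.3 -276.2    8.6] rect c [ 684.3 -284.8] size [45.6  9.6] ang 87.5
 web top? 114 med [ 681.1 -281.    33.6] rect c [ 682.7 -288.1] size [ 7.1 39.3] ang 4.0
--- [322, 125, 29, 52, 1413] top 39.2
 all 1413 med [ 547.4 -220.1    9. ] rect c [ 546.3 -221.3] size [46.1 29.1] ang 11.0
 top 539 med [ 540.8 -221.9   38.1] rect c [ 540.5 -222.1] size [33.7 13.5] ang 11.6
 foot/low 806 med [ 554.5 -216.4    8.1] rect c [ 546.3 -221.3] size [46.1 29.1] ang 11.0
--- [416, 168, 57, 48, 1199] top 46.9
 all 1199 med [ 527.3 -329.2   33.6] rect c [ 522.4 -332.5] size [31.4 37.9] ang 59.4
 top 278 med [ 535.5 -339.4   45.9] rect c [ 535.  -340.3] size [30.9  8.3] ang 59.6
 foot/low 73 med [ 525.2 -325.6    8.4] rect c [ 527. -326.] size [ 8.1 38.1] ang 73.3
 web top? 491 med [ 520
[... 434 characters left out ...]
8.7 38.1] ang 3.1
--- [401, 249, 26, 41, 404] top 45.8
 all 404 med [ 434.9 -327.7   20.9] rect c [ 437.8 -330.7] size [ 7.9 30.6] ang 60.5
 top 32 med [ 427.6 -325.4   45.2] rect c [ 427.7 -325.1] size [8.7 3.7] ang 0.9
 foot/low 69 med [ 439.2 -329.4    8.8] rect c [ 439.  -329.6] size [ 7.3 30.4] ang 54.0
 web top? 49 med [ 430.8 -326.2   33.3] rect c [ 431.3 -326.5] size [ 1.7 15.5] ang 68.0
--- [223, 307, 118, 34, 1747] top 26.1
 all 1747 med [ 337.6 -221.4   21. ] rect c [ 336.1 -198.6] size [140.2  24. ] ang 87.4
 top 778 med [ 334.4 -229.3   24.4] rect c [ 332.6 -228.5] size [79.  18.6] ang 89.4
 foot/low 88 med [ 343.5 -224.5    8.7] rect c [ 341.4 -210.4] size [  8.3 114. ] ang 4.3
```

Run:
```python
from h import *
go([540.2,-222,34.8],rpy_down(np.radians(11.1)))
```

```text
turn [-0.0013 -0.0005 -0.0001] rows 1 shift [0.0738 0.0484 0.618 ] rows 4
```

Request:
step_arm([
  {"dx": 0.0738, "dy": 0.0484, "dz": 0, "ax": -0.0013, "ay": 0, "az": 0, "gripper": 1.0},
  {"dx": 0, "dy": 0, "dz": 0.14, "ax": 0, "ay": 0, "az": 0, "gripper": 1.0},
  {"dx": 0, "dy": 0, "dz": 0.14, "ax": 0, "ay": 0, "az": 0, "gripper": 1.0},
  {"dx": 0, "dy": 0, "dz": 0.14, "ax": 0, "ay": 0, "az": 0, "gripper": 1.0},
  {"dx": 0, "dy": 0, "dz": 0.12, "ax": 0, "ay": 0, "az": 0, "gripper": 1.0},
  {"dx": 0, "dy": 0, "dz": 0.04, "ax": 0, "ay": 0, "az": 0, "gripper": 1.0},
  {"dx": 0, "dy": 0, "dz": 0, "ax": 0, "ay": 0, "az": 0, "gripper": 1.0},
  {"dx": 0, "dy": 0, "dz": 0, "ax": 0, "ay": 0, "az": 0, "gripper": 1.0},
])

```text
clock: 21.2
eef_pos: [540.9, -224.6, 48.7]
tool_rot: [3.138, -0.003, 0.192]
force: [0.3, 0.3, -0.6]
width: 85.0
gripper_force: 0.0
```

Request:
step_arm([
  {"dx": -0.001, "dy": -0.008, "dz": 0.046, "ax": 0, "ay": 0, "az": 0, "gripper": 1.0},
  {"dx": 0, "dy": 0, "dz": 0, "ax": 0, "ay": 0, "az": 0, "gripper": 0.0},
  {"dx": 0, "dy": 0, "dz": 0, "ax": 0, "ay": 0, "az": 0, "gripper": 0.0},
  {"dx": 0, "dy": 0, "dz": 0, "ax": 0, "ay": 0, "az": 0, "gripper": 0.0},
  {"dx": 0, "dy": 0, "dz": 0, "ax": 0, "ay": 0, "az": 0, "gripper": 0.0},
  {"dx": 0, "dy": 0, "dz": 0, "ax": 0, "ay": 0, "az": 0, "gripper": 0.0},
  {"dx": 0, "dy": 0, "dz": 0, "ax": 0, "ay": 0, "az": 0, "gripper": 0.0},
])

```text
clock: 22.08
eef_pos: [539.5, -222.3, 34.1]
tool_rot: [3.139, -0.002, 0.191]
force: [-0.6, -0.1, 5.2]
width: 12.9
gripper_force: 59.3
```

Run:
```python
from h import *
s=ctrl.read_state();print(s['eef_pos'])
p=s['eef_pos']+[0,0,185]
print('shift in final frame',PR.T@(place(105)-p)/300)
```

```text
[ 539.51777612 -222.33591274   34.09342155]
shift in final frame [0.6440992  0.31239586 0.56415774]
```

Request:
step_arm([
  {"dx": 0, "dy": 0, "dz": -0.1, "ax": 0, "ay": 0, "az": 0, "gripper": 0.0},
  {"dx": 0, "dy": 0, "dz": -0.17, "ax": 0, "ay": 0, "az": 0, "gripper": 0.0},
  {"dx": 0, "dy": 0, "dz": -0.17, "ax": 0, "ay": 0, "az": 0, "gripper": 0.0},
  {"dx": 0, "dy": 0, "dz": -0.17, "ax": 0, "ay": 0, "az": 0, "gripper": 0.0},
  {"dx": 0, "dy": 0, "dz": 0, "ax": 0, "ay": 0, "az": -0.1146, "gripper": 0.0},
  {"dx": 0, "dy": 0, "dz": 0, "ax": 0, "ay": 0, "az": -0.1146, "gripper": 0.0},
  {"dx": 0, "dy": 0, "dz": 0, "ax": 0, "ay": 0, "az": -0.1146, "gripper": 0.0},
  {"dx": 0, "dy": 0, "dz": 0, "ax": 0, "ay": 0, "az": -0.1146, "gripper": 0.0},
  {"dx": 0, "dy": 0, "dz": 0, "ax": 0, "ay": 0, "az": -0.1146, "gripper": 0.0},
  {"dx": 0, "dy": 0, "dz": 0, "ax": 0, "ay": 0, "az": -0.1146, "gripper": 0.0},
  {"dx": 0, "dy": 0, "dz": 0, "ax": 0, "ay": 0, "az": -0.1146, "gripper": 0.0},
  {"dx": 0, "dy": 0, "dz": 0, "ax": 0, "ay": 0, "az": -0.1146, "gripper": 0.0},
  {"dx": 0, "dy": 0, "dz": 0, "ax": 0, "ay": 0.1037, "az": 0, "gripper": 0.0},
  {"dx": 0, "dy": 0, "dz": 0, "ax": 0, "ay": 0.1037, "az": 0, "gripper": 0.0},
  {"dx": 0, "dy": 0, "dz": 0, "ax": 0, "ay": 0.1037, "az": 0, "gripper": 0.0},
  {"dx": 0.161, "dy": 0.078, "dz": 0, "ax": 0, "ay": 0, "az": 0, "gripper": 0.0},
  {"dx": 0.161, "dy": 0.078, "dz": 0, "ax": 0, "ay": 0, "az": 0, "gripper": 0.0},
  {"dx": 0.161, "dy": 0.078, "dz": 0, "ax": 0, "ay": 0, "az": 0, "gripper": 0.0},
  {"dx": 0.161, "dy": 0.078, "dz": 0, "ax": 0, "ay": 0, "az": 0, "gripper": 0.0},
  {"dx": 0, "dy": 0, "dz": 0, "ax": 0, "ay": 0, "az": 0, "gripper": 0.0},
])

```text
clock: 24.58
eef_pos: [623.4, -40.0, 308.6]
tool_rot: [3.135, -0.49, 1.643]
force: [-0.3, -0.2, -1.7]
width: 12.3
gripper_force: 58.7
```

Run:
```python
from h import *
s=ctrl.read_state();print(s['eef_pos'],s['width']);go(place(105,up=0),PRPY)
```

```text
[623.44543953 -39.98348941 308.59811051] 12.30479669138533
turn [ 0.0007 -0.0007  0.0065] rows 1 shift [-0.0168 -0.0034  0.7506] rows 4
```

Descend to about 25 mm above the floor, then measure.

Request:
step_arm([
  {"dx": -0.0168, "dy": -0.0034, "dz": 0, "ax": 0, "ay": 0, "az": 0.0065, "gripper": 0.0},
  {"dx": 0, "dy": 0, "dz": 0.16, "ax": 0, "ay": 0, "az": 0, "gripper": 0.0},
  {"dx": 0, "dy": 0, "dz": 0.16, "ax": 0, "ay": 0, "az": 0, "gripper": 0.0},
  {"dx": 0, "dy": 0, "dz": 0.16, "ax": 0, "ay": 0, "az": 0, "gripper": 0.0},
  {"dx": 0, "dy": 0, "dz": 0.13, "ax": 0, "ay": 0, "az": 0, "gripper": 0.0},
  {"dx": 0, "dy": 0, "dz": 0.06, "ax": 0, "ay": 0, "az": 0, "gripper": 0.0},
  {"dx": 0, "dy": 0, "dz": 0, "ax": 0, "ay": 0, "az": 0, "gripper": 0.0},
  {"dx": 0, "dy": 0, "dz": 0, "ax": 0, "ay": 0, "az": 0, "gripper": 0.0},
  {"dx": 0, "dy": 0, "dz": 0, "ax": 0, "ay": 0, "az": 0, "gripper": 0.0},
])

```text
clock: 25.7
eef_pos: [616.7, 42.4, 128.5]
tool_rot: [-3.141, -0.486, 1.621]
force: [0.2, -0.1, -1.1]
width: 13.0
gripper_force: 58.7
```

Run:
```python
from h import *
s=ctrl.read_state();print(s['force']);go(place(105,up=0),PRPY);inhand()
```

```text
[ 0.19434723 -0.06475664 -1.07061146]
turn [ 0.0029  0.0018 -0.0058] rows 1 shift [0.0219 0.0026 0.0912] rows 1
clip foot x [-48.7  30.4] y [-15.31  14.21] topz 26.3
floor h vs x [ 0.0014 -0.5649] tool z of floor [61.3 62.5 63.6] 10260
90 walls tool y [-19.9 -18.3  17.1  21.1] mid 0.57 -0.57
120 walls tool y [-20.1 -16.1  16.8  21. ] mid 0.46 0.31
150 walls tool y [-20.4 -16.2  16.5  20.7] mid 0.13 0.15
180 walls tool y [-20.8 -16.5  16.2  20.4] mid -0.17 -0.17
210 walls tool y [-21.  -16.8  16.   20.2] mid -0.43 -0.39
```

Request:
step_arm([
  {"dx": 0.015, "dy": 0.003, "dz": 0.03, "ax": 0.001, "ay": 0.0015, "az": -0.0055, "gripper": 0.0},
  {"dx": 0, "dy": 0, "dz": 0.03, "ax": 0, "ay": 0, "az": 0, "gripper": 0.0},
  {"dx": 0, "dy": 0, "dz": 0, "ax": 0, "ay": 0, "az": 0, "gripper": 0.0},
  {"dx": 0, "dy": 0, "dz": 0, "ax": 0, "ay": 0, "az": 0, "gripper": 0.0},
])

```text
clock: 26.25
eef_pos: [615.9, 56.2, 113.2]
tool_rot: [-3.141, -0.489, 1.631]
force: [0.3, 0.1, -1.5]
width: 13.1
gripper_force: 58.8
```

Run:
```python
from h import *
s=ctrl.read_state();print(s['force']);go(place(105,up=0),PRPY);inhand()
```

```text
[ 0.27743786  0.14009613 -1.45642199]
turn [-0.0002 -0.0003 -0.0003] rows 1 shift [0.0049 0.0025 0.0245] rows 1
clip foot x [ 7.4 30.4] y [-15.27  14.25] topz 26.3
floor h vs x [ 0.0013 -0.5396] tool z of floor [41.6 42.7 43.8] 11494
30 walls tool y [-13.8  -7.3   8.5  12.7] mid -0.55 0.63
90 walls tool y [-19.2 -16.5  17.5  21.4] mid 1.09 0.49
120 walls tool y [-19.7  14.5  17.2  21.4] mid 0.85 15.85
150 walls tool y [-19.6 -15.5  17.2  21.5] mid 0.93 0.85
180 walls tool y [-19.8 -15.5  17.2  21.4] mid 0.81 0.83
210 walls tool y [-19.7 -15.5  17.2  21.4] mid 0.86 0.87
```

Request:
step_arm([
  {"dx": 0, "dy": 0.0046, "dz": 0.01, "ax": 0, "ay": 0, "az": 0, "gripper": 0.0},
  {"dx": 0, "dy": 0, "dz": 0.015, "ax": 0, "ay": 0, "az": 0, "gripper": 0.0},
  {"dx": 0, "dy": 0, "dz": 0, "ax": 0, "ay": 0, "az": 0, "gripper": 0.0},
  {"dx": 0, "dy": 0, "dz": 0, "ax": 0, "ay": 0, "az": 0, "gripper": 0.0},
])

```text
clock: 26.8
eef_pos: [617.0, 59.8, 106.7]
tool_rot: [-3.141, -0.489, 1.63]
force: [-0.9, 0.3, -0.9]
width: 13.1
gripper_force: 58.8
```

Run:
```python
from h import *
s=ctrl.read_state();print(s['force']);inhand()
```

```text
[-0.93994783  0.31674979 -0.8700683 ]
clip foot x [-49.6  48.4] y [-19.58  19.64] topz 26.3
floor h vs x [ 3.000e-04 -3.389e-01] tool z of floor [34.2 35.3 36.4] 12117
60 walls tool y [-11.7  -4.6  -3.    7.9] mid -1.9 -3.78
120 walls tool y [-21.   14.4  15.9  20.1] mid -0.45 15.17
150 walls tool y [-21.1 -16.9  15.8  20. ] mid -0.52 -0.52
180 walls tool y [-21.  -16.9  15.8  20.1] mid -0.48 -0.56
210 walls tool y [-21.1 -16.9  15.8  20.1] mid -0.51 -0.57
```

Centred (-0.5 against -0.5), 1 mm above the floor. I'll release and retreat.

Request:
step_arm([
  {"dx": 0, "dy": 0, "dz": 0.002, "ax": 0, "ay": 0, "az": 0, "gripper": 0.4},
  {"dx": 0, "dy": 0, "dz": 0, "ax": 0, "ay": 0, "az": 0, "gripper": 0.4},
  {"dx": 0, "dy": 0, "dz": 0, "ax": 0, "ay": 0, "az": 0, "gripper": 0.4},
  {"dx": 0, "dy": 0, "dz": -0.1, "ax": 0, "ay": 0, "az": 0, "gripper": 0.4},
  {"dx": 0, "dy": 0, "dz": -0.15, "ax": 0, "ay": 0, "az": 0, "gripper": 0.4},
  {"dx": 0, "dy": 0, "dz": -0.15, "ax": 0, "ay": 0, "az": 0, "gripper": 0.4},
  {"dx": 0, "dy": 0, "dz": -0.1, "ax": 0, "ay": 0, "az": 0, "gripper": 0.4},
  {"dx": 0, "dy": 0, "dz": 0, "ax": 0, "ay": 0, "az": 0, "gripper": 0.4},
])

```text
clock: 27.85
eef_pos: [622.5, -12.3, 240.8]
tool_rot: [3.137, -0.487, 1.631]
force: [-0.4, 1.2, -0.7]
width: 34.1
gripper_force: 0.0
```

Run:
```python
from h import *
s=ctrl.read_state();print(s['eef_pos'])
d,W,T=wrist();inchute(W)
rect(W,box(W,[560,-60,100],[680,40,115]),'gate')
# view pose for clip C : camera straight, yaw 93
R1=Rt(rpy_down(np.radians(90)))
print(R1.T@(np.array([440,-200,220])-s['eef_pos'])/300)
```

```text
[622.52197389 -12.34996165 240.76529407]
foot top [(8, 20), (12, 49), (16, 43), (20, 44), (24, 50), (28, 45), (32, 44), (36, 46), (40, 49), (44, 46), (48, 49), (52, 46), (56, 42), (60, 45), (64, 49), (68, 49), (72, 50), (76, 47), (80, 54), (84, 58), (88, 95), (92, 118), (96, 120), (100, 73)] ymid 2.1
web top [(12, 46), (16, 59), (20, 58), (24, 56), (28, 62), (32, 51), (36, 60), (40, 58), (44, 12), (56, 65), (60, 62), (64, 71), (68, 59), (72, 70), (76, 63), (80, 73), (84, 66), (88, 43)] ymid -0.6
gate 760 med [620.4 -22.5 108. ] rect c [618.6   5. ] size [39.9 67.6] ang 3.5
[-0.62550013 -0.60840658  0.06921765]
```

Clip B is in (foot from 57 to 103 mm along the floor). For the standing clips I'll grip the web at a tilt, rotate to nearly flat, and set it on the bench foot-down. Then I can re-pick it like the others.

```bash
cat >> h.py <<'E'
def standpose(foot,wang,th,a=31,z=26,back=0):
    """foot top centre xy, toe-to-be heading wang (deg, = -web direction), tool tilt th deg towards the foot"""
    h=np.radians(wang);th=np.radians(th);u=np.array([np.cos(h),np.sin(h),0])
    tz=np.sin(th)*u-np.cos(th)*UP; tx=np.cos(th)*u+np.sin(th)*UP
    R=np.stack([tx,np.cross(tz,tx),tz],1)
    g=np.array([foot[0],foot[1],0])-(a-4)*u+z*UP
    return g-(3+back)*tz,Ro.from_matrix(R).as_euler('xyz'),R
E
python3 - <<'E'
from h import *
p,r,R=standpose([435.4,-231.7],93.1,30,back=120);print(p,r);go(p,r)
E
```

```text
[ 440.18597495 -320.07049532  132.52112467] [ 3.14159265 -0.52359878  1.62490153]
turn [-0.0008  0.0221  0.0032] rows 1 shift [-1.0412 -0.6595 -0.1906] rows 7
```

Request:
step_arm([
  {"dx": -0.1487, "dy": -0.0942, "dz": -0.0272, "ax": 0, "ay": 0.0221, "az": 0.003, "gripper": 1.0},
  {"dx": -0.1487, "dy": -0.0942, "dz": -0.0272, "ax": 0, "ay": 0, "az": 0, "gripper": 1.0},
  {"dx": -0.1487, "dy": -0.0942, "dz": -0.0272, "ax": 0, "ay": 0, "az": 0, "gripper": 1.0},
  {"dx": -0.1487, "dy": -0.0942, "dz": -0.0272, "ax": 0, "ay": 0, "az": 0, "gripper": 1.0},
  {"dx": -0.1487, "dy": -0.0942, "dz": -0.0272, "ax": 0, "ay": 0, "az": 0, "gripper": 1.0},
  {"dx": -0.1487, "dy": -0.0942, "dz": -0.0272, "ax": 0, "ay": 0, "az": 0, "gripper": 1.0},
  {"dx": -0.1487, "dy": -0.0942, "dz": -0.0272, "ax": 0, "ay": 0, "az": 0, "gripper": 1.0},
  {"dx": 0, "dy": 0, "dz": 0, "ax": 0, "ay": 0, "az": 0, "gripper": 1.0},
  {"dx": 0, "dy": 0, "dz": 0, "ax": 0, "ay": 0, "az": 0, "gripper": 1.0},
])

```text
clock: 29.02
eef_pos: [440.7, -318.7, 132.7]
tool_rot: [-3.138, -0.527, 1.625]
force: [0.3, -0.4, -0.4]
width: 85.4
gripper_force: 0.0
```

Run:
```python
from h import *
s=ctrl.read_state();print(s['eef_pos'],s['tool_rot'],s['qpos'].round(2),s['clock'])
d,W,T=wrist();m=box(W,[400,-275,5],[475,-215,60]);z=W[...,2]
rect(W,m,'all');rect(W,m&(z>43),'foot top');rect(W,m&(z>31)&(z<36.5)&(W[...,1]<-238),'web top')
p,r,R=standpose([435.4,-231.7],93.1,30,back=40);go(p,r)
```

```text
[ 440.69456462 -318.68107881  132.71898794] [-3.13808101 -0.52709463  1.62538499] [ 0.55  0.88  0.41  1.62 -0.65  1.25  1.33] 29.025
all 1603 med [ 435.6 -237.1   34.8] rect c [ 435.5 -247.3] size [30.1 38.2] ang 3.1
foot top 464 med [ 434.6 -232.8   46.4] rect c [ 434.7 -232.5] size [30.   8.6] ang 3.6
web top 680 med [ 435.8 -252.5   34.4] rect c [ 435.7 -252.2] size [14.  28.5] ang 2.9
turn [-0.0024 -0.002   0.0013] rows 1 shift [-0.0062 -0.004   0.2655] rows 2
```

Request:
step_arm([
  {"dx": -0.008, "dy": -0.004, "dz": 0, "ax": -0.0024, "ay": -0.002, "az": 0, "gripper": 1.0},
  {"dx": 0, "dy": 0, "dz": 0.1, "ax": 0, "ay": 0, "az": 0, "gripper": 1.0},
  {"dx": 0, "dy": 0, "dz": 0.1, "ax": 0, "ay": 0, "az": 0, "gripper": 1.0},
  {"dx": 0, "dy": 0, "dz": 0.1, "ax": 0, "ay": 0, "az": 0, "gripper": 1.0},
  {"dx": 0, "dy": 0, "dz": 0.06, "ax": 0, "ay": 0, "az": 0, "gripper": 1.0},
  {"dx": 0, "dy": 0, "dz": 0, "ax": 0, "ay": 0, "az": 0, "gripper": 1.0},
  {"dx": 0, "dy": 0, "dz": 0, "ax": 0, "ay": 0, "az": 0, "gripper": 1.0},
])

```text
clock: 29.95
eef_pos: [437.0, -269.9, 39.5]
tool_rot: [3.139, -0.519, 1.626]
force: [0.6, -1.0, -0.2]
width: 85.4
gripper_force: 0.0
```

Run:
```python
from h import *
s=ctrl.read_state();print(s['eef_pos'],s['force'])
p,r,R=standpose([435,-232.3],93.1,30);go(p,r)
```

```text
[ 436.99475722 -269.89687974   39.50969383] [ 0.64784279 -0.95593446 -0.17610244]
turn [0.0011 0.0029 0.0004] rows 1 shift [0.0082 0.0001 0.0467] rows 1
```

Request:
step_arm([
  {"dx": 0.007, "dy": 0, "dz": 0.045, "ax": 0.001, "ay": 0.002, "az": 0, "gripper": 1.0},
  {"dx": 0, "dy": 0, "dz": 0, "ax": 0, "ay": 0, "az": 0, "gripper": 0.0},
  {"dx": 0, "dy": 0, "dz": 0, "ax": 0, "ay": 0, "az": 0, "gripper": 0.0},
  {"dx": 0, "dy": 0, "dz": 0, "ax": 0, "ay": 0, "az": 0, "gripper": 0.0},
  {"dx": 0, "dy": 0, "dz": 0, "ax": 0, "ay": 0, "az": 0, "gripper": 0.0},
  {"dx": 0, "dy": 0, "dz": 0, "ax": 0, "ay": 0, "az": 0, "gripper": 0.0},
  {"dx": 0, "dy": 0, "dz": 0, "ax": 0, "ay": 0, "az": 0, "gripper": 0.0},
])

```text
clock: 30.82
eef_pos: [436.2, -260.8, 28.4]
tool_rot: [-3.141, -0.523, 1.625]
force: [0.6, -1.4, 2.9]
width: 12.7
gripper_force: 58.9
```

Request:
step_arm([
  {"dx": 0.05, "dy": 0, "dz": -0.087, "ax": 0, "ay": 0, "az": 0, "gripper": 0.0},
  {"dx": 0.05, "dy": 0, "dz": -0.087, "ax": 0, "ay": 0, "az": 0, "gripper": 0.0},
  {"dx": 0.033, "dy": 0, "dz": -0.057, "ax": 0, "ay": 0, "az": 0, "gripper": 0.0},
  {"dx": 0, "dy": 0, "dz": 0, "ax": 0, "ay": -0.111, "az": 0, "gripper": 0.0},
  {"dx": 0, "dy": 0, "dz": 0, "ax": 0, "ay": -0.111, "az": 0, "gripper": 0.0},
  {"dx": 0, "dy": 0, "dz": 0, "ax": 0, "ay": -0.111, "az": 0, "gripper": 0.0},
  {"dx": 0, "dy": 0, "dz": 0, "ax": 0, "ay": -0.111, "az": 0, "gripper": 0.0},
  {"dx": 0, "dy": 0, "dz": 0, "ax": 0, "ay": -0.111, "az": 0, "gripper": 0.0},
  {"dx": 0, "dy": 0, "dz": 0, "ax": 0, "ay": -0.111, "az": 0, "gripper": 0.0},
  {"dx": 0, "dy": 0, "dz": 0, "ax": 0, "ay": -0.112, "az": 0, "gripper": 0.0},
  {"dx": 0, "dy": 0, "dz": 0, "ax": 0, "ay": 0, "az": 0, "gripper": 0.0},
  {"dx": 0, "dy": 0, "dz": 0, "ax": 0, "ay": 0, "az": 0, "gripper": 0.0},
])

```text
clock: 32.33
eef_pos: [451.6, -254.0, 121.6]
tool_rot: [-3.104, 0.687, 1.631]
force: [-0.7, -0.5, -0.3]
width: 12.8
gripper_force: 59.9
```

Run:
```python
from h import *
s=ctrl.read_state();print(s['eef_pos'],s['tool_rot'],s['qpos'].round(2),s['width'])
d=ctrl.get_image('scene');cv2.imwrite('pics/s2.png',cv2.resize(d['color'][170:290,130:330][...,::-1],None,fx=3,fy=3))
R=Rt(s['tool_rot']);p=s['eef_pos'];print(R.T@np.array([0,0,44-p[2]])/300)
```

```text
[ 451.56192193 -253.98984792  121.63601258] [-3.10431549  0.68741901  1.63077204] [-0.59  1.08  1.08  2.22 -1.1   0.23  1.22] 12.78151787744992
[0.16421168 0.00745418 0.19987376]
```

View pics/s2.png

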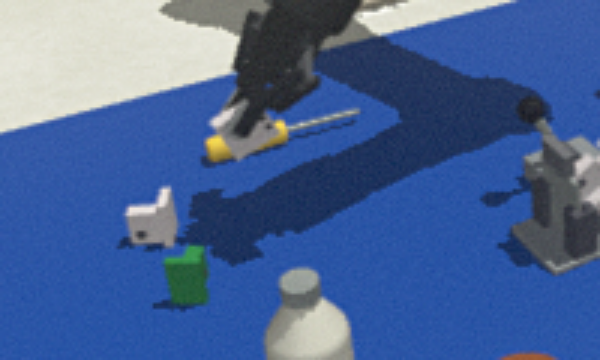

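The clip is held web-up, toe away from the gripper, but q5 and q6 are at their limits. I'll back off 12° and lower it.

Request:
step_arm([
  {"dx": 0, "dy": 0, "dz": 0, "ax": -0.02, "ay": 0.1, "az": 0, "gripper": 0.0},
  {"dx": 0, "dy": 0, "dz": 0, "ax": 0, "ay": 0.03, "az": 0, "gripper": 0.0},
  {"dx": 0, "dy": 0, "dz": 0, "ax": 0, "ay": 0, "az": 0, "gripper": 0.0},
])

```text
clock: 32.75
eef_pos: [451.2, -257.0, 124.1]
tool_rot: [3.137, 0.482, 1.615]
force: [-0.4, -0.6, -0.8]
width: 12.8
gripper_force: 59.9
```

Run:
```python
from h import *
s=ctrl.read_state();print(s['eef_pos'],s['tool_rot'],s['qpos'].round(2),s['width'])
R=Rt(s['tool_rot']);p=s['eef_pos'];print(R.T@np.array([0,0,45-p[2]])/300)
```

```text
[ 451.17160566 -257.03788243  124.12134502] [3.13671436 0.48154261 1.61481847] [-0.42  0.91  0.98  2.2  -1.08  0.29  1.34] 12.84956167506701
[ 0.12214935 -0.00114028  0.23374317]
```

Request:
step_arm([
  {"dx": 0.03, "dy": 0, "dz": 0.058, "ax": 0, "ay": 0, "az": 0, "gripper": 0.0},
  {"dx": 0.03, "dy": 0, "dz": 0.058, "ax": 0, "ay": 0, "az": 0, "gripper": 0.0},
  {"dx": 0.03, "dy": 0, "dz": 0.058, "ax": 0, "ay": 0, "az": 0, "gripper": 0.0},
  {"dx": 0.03, "dy": 0, "dz": 0.058, "ax": 0, "ay": 0, "az": 0, "gripper": 0.0},
  {"dx": 0, "dy": 0, "dz": 0, "ax": 0, "ay": 0, "az": 0, "gripper": 0.0},
  {"dx": 0, "dy": 0, "dz": 0, "ax": 0, "ay": 0, "az": 0, "gripper": 0.0},
])

```text
clock: 33.5
eef_pos: [467.3, -251.6, 58.4]
tool_rot: [-3.105, 0.475, 1.625]
force: [0.6, 0.5, 0.5]
width: 13.0
gripper_force: 59.9
```

Run:
```python
from h import *
s=ctrl.read_state();print(s['eef_pos'],s['tool_rot'],s['qpos'].round(2),s['width'],s['force'])
R=Rt(s['tool_rot']);p=s['eef_pos'];print(R.T@np.array([0,0,43-p[2]])/300)
```

```text
[ 467.3076876  -251.56921427   58.36632409] [-3.10480627  0.47501571  1.62522072] [-0.36  1.01  0.83  2.14 -1.1   0.23  1.27] 12.950577416736841 [0.55868979 0.53912248 0.54658492]
[0.02342608 0.00167525 0.04551935]
```

Request:
step_arm([
  {"dx": 0, "dy": 0.07, "dz": 0, "ax": -0.02, "ay": 0.06, "az": 0, "gripper": 0.0},
  {"dx": 0, "dy": 0.06, "dz": 0, "ax": 0, "ay": 0, "az": 0, "gripper": 0.0},
  {"dx": 0, "dy": 0, "dz": 0, "ax": 0, "ay": 0, "az": 0, "gripper": 0.0},
])

```text
clock: 33.88
eef_pos: [507.6, -249.8, 58.1]
tool_rot: [-3.139, 0.381, 1.624]
force: [0.4, 0.9, -1.1]
width: 12.8
gripper_force: 59.9
```

Run:
```python
from h import *
s=ctrl.read_state();print(s['eef_pos'],s['tool_rot'],s['qpos'].round(2),s['width'],s['force'])
R=Rt(s['tool_rot']);p=s['eef_pos'];print(R.T@np.array([0,0,44-p[2]])/300)
```

```text
[ 507.59143459 -249.79822423   58.09165552] [-3.13929325  0.38091202  1.62359919] [-0.31  1.    0.84  2.05 -1.06  0.36  1.26] 12.831524194201805 [ 0.41857082  0.90387173 -1.06958392]
[0.01746272 0.00010027 0.04360538]
```

Request:
step_arm([
  {"dx": 0.01, "dy": 0, "dz": 0.025, "ax": 0, "ay": 0, "az": 0, "gripper": 0.0},
  {"dx": 0.0075, "dy": 0, "dz": 0.0187, "ax": 0, "ay": 0, "az": 0, "gripper": 0.0},
  {"dx": 0, "dy": 0, "dz": 0, "ax": 0, "ay": 0, "az": 0, "gripper": 0.0},
  {"dx": 0, "dy": 0, "dz": 0, "ax": 0, "ay": 0, "az": 0, "gripper": 0.0},
])

```text
clock: 34.38
eef_pos: [506.1, -249.5, 43.3]
tool_rot: [-3.137, 0.38, 1.623]
force: [-0.1, -0.3, -0.4]
width: 12.9
gripper_force: 60.0
```

Release fully open, wait, then retreat upward.

Request:
step_arm([
  {"dx": 0, "dy": 0, "dz": 0, "ax": 0, "ay": 0, "az": 0, "gripper": 0.8},
  {"dx": 0, "dy": 0, "dz": 0, "ax": 0, "ay": 0, "az": 0, "gripper": 0.8},
  {"dx": 0, "dy": 0, "dz": 0, "ax": 0, "ay": 0, "az": 0, "gripper": 0.8},
  {"dx": 0, "dy": 0, "dz": 0, "ax": 0, "ay": 0, "az": 0, "gripper": 0.8},
  {"dx": 0, "dy": 0, "dz": -0.15, "ax": 0, "ay": 0, "az": 0, "gripper": 1.0},
  {"dx": 0, "dy": 0, "dz": -0.17, "ax": 0, "ay": 0, "az": 0, "gripper": 1.0},
  {"dx": 0, "dy": 0, "dz": -0.17, "ax": 0, "ay": 0.1, "az": 0, "gripper": 1.0},
  {"dx": 0, "dy": 0, "dz": 0, "ax": 0, "ay": 0.1, "az": 0, "gripper": 1.0},
  {"dx": 0, "dy": 0, "dz": 0, "ax": 0, "ay": 0.042, "az": 0, "gripper": 1.0},
  {"dx": 0, "dy": 0, "dz": 0, "ax": 0, "ay": 0, "az": 0, "gripper": 1.0},
])

```text
clock: 35.62
eef_pos: [503.9, -196.8, 180.5]
tool_rot: [-3.139, 0.0, 1.619]
force: [0.4, 0.0, 0.9]
width: 85.6
gripper_force: 0.0
```

Run:
```python
from h import *
s=ctrl.read_state();print(s['eef_pos'],s['tool_rot'],s['clock'])
d,W,T=wrist();clips(W)
```

```text
[ 503.91062779 -196.78701649  180.45129495] [-3.13915994e+00  4.76089614e-04  1.61850232e+00] 35.625
--- [118, 76, 38, 179, 3284] top 26.2
 all 3284 med [ 335.5 -213.5   21. ] rect c [ 331.5 -189.1] size [ 26.3 159.6] ang 0.2
 top 1463 med [ 333.  -227.4   24.3] rect c [ 331.9 -228.5] size [79.7 18.9] ang 88.4
 foot/low 78 med [ 342.6 -213.9    8.9] rect c [ 336.8 -203.9] size [ 17.5 123.2] ang 9.6
--- [305, 191, 32, 60, 1645] top 39.1
 all 1645 med [ 504.  -222.1    9. ] rect c [ 504.  -225.7] size [29.5 46.4] ang 2.1
 top 594 med [ 504.5 -230.9   38. ] rect c [ 504.3 -231.5] size [13.9 34.5] ang 3.1
 foot/low 913 med [ 502.9 -216.8    8.1] rect c [ 504.  -225.6] size [29.5 46.3] ang 2.1
--- [486, 250, 86, 78, 2847] top 59.2
 all 2847 med [ 686.3 -266.3   36.2] rect c [ 693.2 -275.6] size [61.8 25.4] ang 58.8
 top 313 med [ 686.1 -266.4   57.8] rect c [ 693.  -274.7] size [60.4 22.9] ang 57.0
 foot/low 224 med [ 686.3 -265.5    8.4] rect c [ 693.3 -274.7] size [60.8 23.6] ang 56.4
 web top? 355 med [ 686.8 -265.8   33.5] rect c [ 693.3 -275.7] size [61.8 24.9] ang 59.0
--- [227, 297, 40, 54, 1274] top 46.6
 all 1274 med [ 433.9 -331.1   33.7] rect c [ 430.3 -346.3] size [39.6 30. ] ang 67.8
 top 299 med [ 435.9 -331.8   45.7] rect c [ 435.7 -332.6] size [ 9.7 29.7] ang 67.8
 foot/low 94 med [ 436.7 -328.8    8.2] rect c [ 436.8 -328.9] size [ 5.6 30. ] ang 75.5
 web top? 372 med [ 429.2 -349.3   33.8] rect c [ 430.3 -346.3] size [39.5 29.8] ang 68.3
--- [313, 296, 46, 59, 1562] top 46.5
 all 1562 med [ 526.4 -328.7   33.3] rect c [ 521.6 -332.3] size [31.4 38.8] ang 59.0
 top 287 med [ 534.4 -339.2   45.8] rect c [ 534.3 -340.1] size [31.   9.1] ang 60.0
 foot/low 129 med [ 524.2 -326.1    8.3] rect c [ 523.9 -325. ] size [12.2 42.5] ang 82.3
 web top? 537 med [ 520.4 -329.5   33.9] rect c [ 522.3 -328. ] size [30.9 34.8] ang 45.3
```

Clip C is now flat, foot down with toe +y, at (504,-226). I'll pick it.

Run:
```python
from h import *
go([504.3,-231.5,34.8],rpy_down(np.radians(92.6)))
```

```text
turn [-0.0023  0.0001  0.0025] rows 1 shift [-0.1198 -0.004   0.4835] rows 3
```

Request:
step_arm([
  {"dx": -0.1198, "dy": -0.004, "dz": 0, "ax": -0.001, "ay": 0, "az": 0.002, "gripper": 1.0},
  {"dx": 0, "dy": 0, "dz": 0.13, "ax": 0, "ay": 0, "az": 0, "gripper": 1.0},
  {"dx": 0, "dy": 0, "dz": 0.13, "ax": 0, "ay": 0, "az": 0, "gripper": 1.0},
  {"dx": 0, "dy": 0, "dz": 0.13, "ax": 0, "ay": 0, "az": 0, "gripper": 1.0},
  {"dx": 0, "dy": 0, "dz": 0.05, "ax": 0, "ay": 0, "az": 0, "gripper": 1.0},
  {"dx": 0, "dy": 0, "dz": 0, "ax": 0, "ay": 0, "az": 0, "gripper": 1.0},
  {"dx": 0, "dy": 0, "dz": 0, "ax": 0, "ay": 0, "az": 0, "gripper": 1.0},
])

```text
clock: 36.55
eef_pos: [504.8, -230.7, 48.2]
tool_rot: [-3.139, 0.001, 1.619]
force: [-0.5, 0.5, 1.0]
width: 85.5
gripper_force: 0.0
```

Request:
step_arm([
  {"dx": -0.003, "dy": 0, "dz": 0.044, "ax": -0.001, "ay": 0, "az": 0, "gripper": 1.0},
  {"dx": 0, "dy": 0, "dz": 0, "ax": 0, "ay": 0, "az": 0, "gripper": 0.0},
  {"dx": 0, "dy": 0, "dz": 0, "ax": 0, "ay": 0, "az": 0, "gripper": 0.0},
  {"dx": 0, "dy": 0, "dz": 0, "ax": 0, "ay": 0, "az": 0, "gripper": 0.0},
  {"dx": 0, "dy": 0, "dz": 0, "ax": 0, "ay": 0, "az": 0, "gripper": 0.0},
  {"dx": 0, "dy": 0, "dz": 0, "ax": 0, "ay": 0, "az": 0, "gripper": 0.0},
  {"dx": 0, "dy": 0, "dz": 0, "ax": 0, "ay": 0, "az": 0, "gripper": 0.0},
])

```text
clock: 37.42
eef_pos: [504.8, -232.1, 35.2]
tool_rot: [3.141, -0.0, 1.618]
force: [-0.4, 0.3, 5.2]
width: 13.0
gripper_force: 59.1
```

Run:
```python
from h import *
s=ctrl.read_state();print(s['eef_pos'])
p=s['eef_pos']+[0,0,190]
print('shift in final frame',PR.T@(place(150,up=0)-p)/300)
```

```text
[ 504.77686336 -232.09624667   35.18878636]
shift in final frame [0.80708165 0.42994687 0.79407206]
```

Request:
step_arm([
  {"dx": 0, "dy": 0, "dz": -0.1, "ax": 0, "ay": 0, "az": 0, "gripper": 0.0},
  {"dx": 0, "dy": 0, "dz": -0.17, "ax": 0, "ay": 0, "az": 0, "gripper": 0.0},
  {"dx": 0, "dy": 0, "dz": -0.17, "ax": 0, "ay": 0, "az": 0, "gripper": 0.0},
  {"dx": 0, "dy": 0, "dz": -0.17, "ax": 0, "ay": 0, "az": 0, "gripper": 0.0},
  {"dx": 0, "dy": 0, "dz": 0, "ax": 0, "ay": 0.1037, "az": -0.003, "gripper": 0.0},
  {"dx": 0, "dy": 0, "dz": 0, "ax": 0, "ay": 0.1037, "az": -0.003, "gripper": 0.0},
  {"dx": 0, "dy": 0, "dz": 0, "ax": 0, "ay": 0.1037, "az": -0.002, "gripper": 0.0},
  {"dx": 0.1614, "dy": 0.086, "dz": 0, "ax": 0, "ay": 0, "az": 0, "gripper": 0.0},
  {"dx": 0.1614, "dy": 0.086, "dz": 0, "ax": 0, "ay": 0, "az": 0, "gripper": 0.0},
  {"dx": 0.1614, "dy": 0.086, "dz": 0, "ax": 0, "ay": 0, "az": 0, "gripper": 0.0},
  {"dx": 0.1614, "dy": 0.086, "dz": 0, "ax": 0, "ay": 0, "az": 0, "gripper": 0.0},
  {"dx": 0.1614, "dy": 0.086, "dz": 0, "ax": 0, "ay": 0, "az": 0, "gripper": 0.0},
  {"dx": 0, "dy": 0, "dz": 0.155, "ax": 0, "ay": 0, "az": 0, "gripper": 0.0},
  {"dx": 0, "dy": 0, "dz": 0.155, "ax": 0, "ay": 0, "az": 0, "gripper": 0.0},
  {"dx": 0, "dy": 0, "dz": 0.155, "ax": 0, "ay": 0, "az": 0, "gripper": 0.0},
  {"dx": 0, "dy": 0, "dz": 0.155, "ax": 0, "ay": 0, "az": 0, "gripper": 0.0},
  {"dx": 0, "dy": 0, "dz": 0, "ax": 0, "ay": 0, "az": 0, "gripper": 0.0},
  {"dx": 0, "dy": 0, "dz": 0, "ax": 0, "ay": 0, "az": 0, "gripper": 0.0},
  {"dx": 0, "dy": 0, "dz": 0, "ax": 0, "ay": 0, "az": 0, "gripper": 0.0},
])

```text
clock: 39.8
eef_pos: [616.8, 74.3, 169.4]
tool_rot: [3.135, -0.487, 1.632]
force: [0.1, -0.5, -0.5]
width: 12.8
gripper_force: 58.7
```

Run:
```python
from h import *
s=ctrl.read_state();print(s['force'],s['width']);go(place(150,up=0),PRPY);inhand()
```

```text
[ 0.07422061 -0.4681106  -0.52239437] 12.771047312361897
turn [0.0038 0.0008 0.0003] rows 1 shift [ 0.014  -0.0043  0.1617] rows 1
clip foot x [ 6.8 29. ] y [-15.31  14.25] topz 27.2
floor h vs x [ 0.0012 -0.6104] tool z of floor [82.6 83.7 84.8] 9261
30 walls tool y [-16.7 -11.5   5.9  16.4] mid -0.17 -2.79
60 walls tool y [-14.  -11.7   5.7  15.1] mid 0.54 -3.04
120 walls tool y [-22.2 -21.2 -20.8 -20.4] mid -21.32 -20.97
150 walls tool y [-22.  -18.4  14.9  18.8] mid -1.62 -1.78
180 walls tool y [-22.1 -18.   14.8  19. ] mid -1.58 -1.59
210 walls tool y [-22.1 -18.   14.8  18.9] mid -1.6 -1.61
240 walls tool y [-22.1 -18.   14.7  19. ] mid -1.54 -1.64
270 walls tool y [-22.  -18.   15.1  19. ] mid -1.52 -1.47
```

Request:
step_arm([
  {"dx": 0.014, "dy": -0.0036, "dz": 0.07, "ax": 0.002, "ay": 0, "az": 0, "gripper": 0.0},
  {"dx": 0, "dy": 0, "dz": 0.058, "ax": 0, "ay": 0, "az": 0, "gripper": 0.0},
  {"dx": 0, "dy": 0, "dz": 0, "ax": 0, "ay": 0, "az": 0, "gripper": 0.0},
  {"dx": 0, "dy": 0, "dz": 0, "ax": 0, "ay": 0, "az": 0, "gripper": 0.0},
  {"dx": 0, "dy": 0, "dz": 0, "ax": 0, "ay": 0, "az": 0, "gripper": 0.0},
])

```text
clock: 40.48
eef_pos: [613.7, 97.1, 136.4]
tool_rot: [3.141, -0.488, 1.631]
force: [-0.3, -0.2, -0.7]
width: 12.8
gripper_force: 58.8
```

Run:
```python
from h import *
s=ctrl.read_state();print(s['force'],s['width']);go(place(150,up=0),PRPY);inhand()
```

```text
[-0.33445094 -0.22341366 -0.68683557] 12.780923768793452
turn [0.0003 0.0002 0.0003] rows 1 shift [-0.0018  0.0016  0.0289] rows 1
clip foot x [ 6.8 29. ] y [-15.31  14.28] topz 27.1
floor h vs x [ 0.0013 -0.6039] tool z of floor [42.9 44.  45. ] 11494
90 walls tool y [-13.8   9.8  10.8  12.7] mid -0.51 10.32
150 walls tool y [-20.  -16.2  17.   21.1] mid 0.54 0.39
180 walls tool y [-19.9  14.3  17.   21.2] mid 0.61 15.64
210 walls tool y [-20.  -15.8  16.9  21.3] mid 0.65 0.55
240 walls tool y [-20.  -15.7  17.   21.2] mid 0.63 0.63
```

Request:
step_arm([
  {"dx": 0, "dy": 0.0037, "dz": 0.01, "ax": 0, "ay": 0, "az": 0, "gripper": 0.0},
  {"dx": 0, "dy": 0, "dz": 0.0155, "ax": 0, "ay": 0, "az": 0, "gripper": 0.0},
  {"dx": 0, "dy": 0, "dz": 0, "ax": 0, "ay": 0, "az": 0, "gripper": 0.0},
  {"dx": 0, "dy": 0, "dz": 0, "ax": 0, "ay": 0, "az": 0, "gripper": 0.0},
])

```text
clock: 41.02
eef_pos: [614.1, 101.6, 128.7]
tool_rot: [-3.141, -0.489, 1.632]
force: [0.2, -0.2, -0.5]
width: 13.1
gripper_force: 59.0
```

Run:
```python
from h import *
s=ctrl.read_state();print(s['force']);inhand()
```

```text
[ 0.22174937 -0.24188865 -0.47864893]
clip foot x [-49.3  47.6] y [-19.2   19.47] topz 27.1
floor h vs x [-0.    -0.277] tool z of floor [34.  35.1 36.2] 12284
90 walls tool y [-13.   -9.6  -9.   12.2] mid -0.44 -9.33
150 walls tool y [-20.7  -8.7   7.2  20.5] mid -0.14 -0.74
180 walls tool y [-20.5  14.1  16.3  20.4] mid -0.05 15.2
210 walls tool y [-20.6 -16.4  16.3  20.5] mid -0.03 -0.06
240 walls tool y [-20.8 -16.4  16.2  20.4] mid -0.18 -0.09
```

Request:
step_arm([
  {"dx": 0, "dy": 0, "dz": 0, "ax": 0, "ay": 0, "az": 0, "gripper": 0.4},
  {"dx": 0, "dy": 0, "dz": 0, "ax": 0, "ay": 0, "az": 0, "gripper": 0.4},
  {"dx": 0, "dy": 0, "dz": 0, "ax": 0, "ay": 0, "az": 0, "gripper": 0.4},
  {"dx": 0, "dy": 0, "dz": -0.1, "ax": 0, "ay": 0, "az": 0, "gripper": 0.4},
  {"dx": 0, "dy": 0, "dz": -0.15, "ax": 0, "ay": 0, "az": 0, "gripper": 0.4},
  {"dx": 0, "dy": 0, "dz": -0.15, "ax": 0, "ay": 0, "az": 0, "gripper": 0.4},
  {"dx": 0, "dy": 0, "dz": -0.05, "ax": 0, "ay": 0, "az": 0, "gripper": 0.4},
  {"dx": 0, "dy": 0, "dz": 0, "ax": 0, "ay": 0, "az": 0, "gripper": 0.4},
])

```text
clock: 42.08
eef_pos: [618.2, 38.1, 248.4]
tool_rot: [3.141, -0.489, 1.632]
force: [-0.7, -0.3, -1.7]
width: 34.3
gripper_force: 0.0
```

Run:
```python
from h import *
s=ctrl.read_state();print(s['eef_pos'],s['tool_rot'],s['clock'])
d,W,T=wrist();inchute(W)
# D: foot centre and heading
p,r,R=standpose([435.8,-332.6],68.5,30,back=130);print(p,r);go(p,r)
```

```text
[618.22322838  38.1419687  248.38525258] [ 3.14087407 -0.48921419  1.63187757] 42.075
foot top [(-4, 16), (8, 30), (12, 39), (16, 47), (20, 40), (24, 46), (28, 42), (32, 47), (36, 43), (40, 50), (44, 44), (48, 45), (52, 46), (56, 45), (60, 51), (64, 45), (68, 47), (72, 47), (76, 46), (80, 54), (84, 52), (88, 45), (92, 50), (96, 49), (100, 48), (104, 54), (108, 57), (112, 56), (116, 55), (120, 56), (124, 60), (128, 58), (132, 85), (136, 137), (140, 129), (144, 131)] ymid -5.1
web top [(8, 74), (12, 52), (16, 54), (20, 56), (24, 52), (28, 57), (32, 55), (36, 54), (40, 63), (44, 11), (56, 57), (60, 56), (64, 57), (68, 62), (72, 57), (76, 59), (80, 66), (84, 63), (88, 42), (100, 41), (104, 68), (108, 70), (112, 71), (116, 67), (120, 71), (124, 74), (128, 76), (132, 74)] ymid 1.2
[ 401.5321353  -419.59404261  141.1813787 ] [ 3.14159265 -0.52359878  1.19555054]
turn [-0.1359  0.0212  0.2428] rows 3 shift [-1.6377 -0.1096 -0.5372] rows 9
```

Clips A, B and C are nested in the chute. Now to clip D.

Request:
step_arm([
  {"dx": 0, "dy": 0, "dz": 0, "ax": -0.0453, "ay": 0.007, "az": 0.081, "gripper": 1.0},
  {"dx": 0, "dy": 0, "dz": 0, "ax": -0.0453, "ay": 0.007, "az": 0.081, "gripper": 1.0},
  {"dx": 0, "dy": 0, "dz": 0, "ax": -0.0453, "ay": 0.007, "az": 0.081, "gripper": 1.0},
  {"dx": -0.164, "dy": -0.011, "dz": -0.0537, "ax": 0, "ay": 0, "az": 0, "gripper": 1.0},
  {"dx": -0.164, "dy": -0.011, "dz": -0.0537, "ax": 0, "ay": 0, "az": 0, "gripper": 1.0},
  {"dx": -0.164, "dy": -0.011, "dz": -0.0537, "ax": 0, "ay": 0, "az": 0, "gripper": 1.0},
  {"dx": -0.164, "dy": -0.011, "dz": -0.0537, "ax": 0, "ay": 0, "az": 0, "gripper": 1.0},
  {"dx": -0.164, "dy": -0.011, "dz": -0.0537, "ax": 0, "ay": 0, "az": 0, "gripper": 1.0},
  {"dx": -0.164, "dy": -0.011, "dz": -0.0537, "ax": 0, "ay": 0, "az": 0, "gripper": 1.0},
  {"dx": -0.164, "dy": -0.011, "dz": -0.0537, "ax": 0, "ay": 0, "az": 0, "gripper": 1.0},
  {"dx": -0.164, "dy": -0.011, "dz": -0.0537, "ax": 0, "ay": 0, "az": 0, "gripper": 1.0},
  {"dx": -0.164, "dy": -0.011, "dz": -0.0537, "ax": 0, "ay": 0, "az": 0, "gripper": 1.0},
  {"dx": -0.164, "dy": -0.011, "dz": -0.0537, "ax": 0, "ay": 0, "az": 0, "gripper": 1.0},
  {"dx": 0, "dy": 0, "dz": 0, "ax": 0, "ay": 0, "az": 0, "gripper": 1.0},
  {"dx": 0, "dy": 0, "dz": 0, "ax": 0, "ay": 0, "az": 0, "gripper": 1.0},
])

```text
clock: 44.0
eef_pos: [401.9, -418.9, 140.5]
tool_rot: [-3.141, -0.526, 1.195]
force: [-0.0, 0.5, 0.4]
width: 85.4
gripper_force: 0.0
```

Run:
```python
from h import *
s=ctrl.read_state();print(s['eef_pos'],s['tool_rot'],s['qpos'].round(2),s['clock'])
d,W,T=wrist();m=box(W,[400,-380,5],[475,-310,60]);z=W[...,2]
rect(W,m,'all');rect(W,m&(z>43),'foot top')
c=np.array([435.8,-332.6]);u=np.array([np.cos(np.radians(68.5)),np.sin(np.radians(68.5))]);q=(W[...,:2]-c)@u
rect(W,m&(z>31)&(z<36.5)&(q<-7),'web top');print('extent along u',np.percentile(q[m],[0.5,99.5]))
p,r,R=standpose([435.8,-332.6],68.5,30,back=20);go(p,r)
```

```text
[ 401.92252047 -418.93440325  140.49710489] [-3.14087873 -0.5260438   1.19517798] [ 0.63  0.94  0.66  1.6  -0.9   1.36  1.29] 44.0
all 1515 med [ 430.  -340.8   34.8] rect c [ 430.6 -347.1] size [38.2 30. ] ang 68.8
foot top 438 med [ 436.1 -333.7   46.3] rect c [ 436.2 -333.4] size [ 8.6 29.6] ang 68.8
web top 610 med [ 428.2 -352.5   34.5] rect c [ 428.4 -352. ] size [27.4 13.7] ang 68.5
extent along u [-34.3681012    3.46551522]
turn [-0.0003 -0.0014  0.0007] rows 1 shift [-0.0033 -0.0017  0.3641] rows 2
```

Request:
step_arm([
  {"dx": -0.004, "dy": -0.0017, "dz": 0, "ax": 0, "ay": -0.0014, "az": 0, "gripper": 1.0},
  {"dx": 0, "dy": 0, "dz": 0.1, "ax": 0, "ay": 0, "az": 0, "gripper": 1.0},
  {"dx": 0, "dy": 0, "dz": 0.1, "ax": 0, "ay": 0, "az": 0, "gripper": 1.0},
  {"dx": 0, "dy": 0, "dz": 0.1, "ax": 0, "ay": 0, "az": 0, "gripper": 1.0},
  {"dx": 0, "dy": 0, "dz": 0.09, "ax": 0, "ay": 0, "az": 0, "gripper": 1.0},
  {"dx": 0, "dy": 0, "dz": 0, "ax": 0, "ay": 0, "az": 0, "gripper": 1.0},
  {"dx": 0, "dy": 0, "dz": 0, "ax": 0, "ay": 0, "az": 0, "gripper": 1.0},
])

```text
clock: 44.92
eef_pos: [422.2, -368.3, 40.7]
tool_rot: [3.139, -0.519, 1.196]
force: [0.2, -0.4, 0.1]
width: 85.3
gripper_force: 0.0
```

Run:
```python
from h import *
s=ctrl.read_state();print(s['eef_pos'],s['force'])
p,r,R=standpose([435.7,-333.1],68.6,30);go(p,r)
```

```text
[ 422.19213896 -368.28655074   40.731378  ] [ 0.16660218 -0.37989772  0.10028622]
turn [ 0.002   0.0028 -0.0005] rows 1 shift [ 0.0063 -0.0009  0.0503] rows 1
```

Request:
step_arm([
  {"dx": 0.006, "dy": -0.001, "dz": 0.048, "ax": 0.002, "ay": 0.002, "az": 0, "gripper": 1.0},
  {"dx": 0, "dy": 0, "dz": 0, "ax": 0, "ay": 0, "az": 0, "gripper": 0.0},
  {"dx": 0, "dy": 0, "dz": 0, "ax": 0, "ay": 0, "az": 0, "gripper": 0.0},
  {"dx": 0, "dy": 0, "dz": 0, "ax": 0, "ay": 0, "az": 0, "gripper": 0.0},
  {"dx": 0, "dy": 0, "dz": 0, "ax": 0, "ay": 0, "az": 0, "gripper": 0.0},
  {"dx": 0, "dy": 0, "dz": 0, "ax": 0, "ay": 0, "az": 0, "gripper": 0.0},
  {"dx": 0, "dy": 0, "dz": 0, "ax": 0, "ay": 0, "az": 0, "gripper": 0.0},
])

```text
clock: 45.8
eef_pos: [424.8, -360.0, 28.5]
tool_rot: [-3.141, -0.523, 1.195]
force: [-0.1, -0.9, 4.1]
width: 12.9
gripper_force: 58.9
```

Request:
step_arm([
  {"dx": 0.05, "dy": 0, "dz": -0.087, "ax": 0, "ay": 0, "az": 0, "gripper": 0.0},
  {"dx": 0.05, "dy": 0, "dz": -0.087, "ax": 0, "ay": 0, "az": 0, "gripper": 0.0},
  {"dx": 0.05, "dy": 0, "dz": -0.087, "ax": 0, "ay": 0, "az": 0, "gripper": 0.0},
  {"dx": 0, "dy": 0, "dz": 0, "ax": 0, "ay": -0.111, "az": 0, "gripper": 0.0},
  {"dx": 0, "dy": 0, "dz": 0, "ax": 0, "ay": -0.111, "az": 0, "gripper": 0.0},
  {"dx": 0, "dy": 0, "dz": 0, "ax": 0, "ay": -0.111, "az": 0, "gripper": 0.0},
  {"dx": 0, "dy": 0, "dz": 0, "ax": 0, "ay": 0, "az": -0.09, "gripper": 0.0},
  {"dx": 0, "dy": 0, "dz": 0, "ax": 0, "ay": 0, "az": -0.09, "gripper": 0.0},
  {"dx": 0, "dy": 0, "dz": 0, "ax": 0, "ay": 0, "az": -0.09, "gripper": 0.0},
  {"dx": 0.12, "dy": 0.1, "dz": 0, "ax": 0, "ay": 0, "az": 0, "gripper": 0.0},
  {"dx": 0.12, "dy": 0.1, "dz": 0, "ax": 0, "ay": 0, "az": 0, "gripper": 0.0},
  {"dx": 0.12, "dy": 0.1, "dz": 0, "ax": 0, "ay": 0, "az": 0, "gripper": 0.0},
  {"dx": 0, "dy": 0, "dz": 0, "ax": 0, "ay": -0.08, "az": 0, "gripper": 0.0},
  {"dx": 0, "dy": 0, "dz": 0, "ax": 0, "ay": -0.08, "az": 0, "gripper": 0.0},
  {"dx": 0, "dy": 0, "dz": 0, "ax": 0, "ay": -0.08, "az": 0, "gripper": 0.0},
  {"dx": 0, "dy": 0, "dz": 0, "ax": 0, "ay": 0, "az": 0, "gripper": 0.0},
  {"dx": 0, "dy": 0, "dz": 0, "ax": 0, "ay": 0, "az": 0, "gripper": 0.0},
])

```text
clock: 47.92
eef_pos: [509.5, -247.9, 118.8]
tool_rot: [-3.141, 0.375, 1.62]
force: [-0.4, 0.2, -0.9]
width: 13.1
gripper_force: 58.7
```

Run:
```python
from h import *
s=ctrl.read_state();print(s['eef_pos'],s['tool_rot'],s['qpos'].round(2),s['width'])
R=Rt(s['tool_rot']);p=s['eef_pos'];print(R.T@(np.array([508,-245,44])-p)/300)
```

```text
[ 509.47998851 -247.91660242  118.77617635] [-3.14064335  0.37480344  1.62007806] [-0.35  0.9   0.91  2.02 -0.81  0.44  1.07] 13.081854501476037
[ 0.10051154 -0.00423165  0.22831096]
```

Request:
step_arm([
  {"dx": 0.027, "dy": -0.001, "dz": 0.06, "ax": 0, "ay": 0, "az": 0, "gripper": 0.0},
  {"dx": 0.027, "dy": -0.001, "dz": 0.06, "ax": 0, "ay": 0, "az": 0, "gripper": 0.0},
  {"dx": 0.027, "dy": -0.001, "dz": 0.06, "ax": 0, "ay": 0, "az": 0, "gripper": 0.0},
  {"dx": 0.018, "dy": 0, "dz": 0.042, "ax": 0, "ay": 0, "az": 0, "gripper": 0.0},
  {"dx": 0, "dy": 0, "dz": 0, "ax": 0, "ay": 0, "az": 0, "gripper": 0.0},
  {"dx": 0, "dy": 0, "dz": 0, "ax": 0, "ay": 0, "az": 0, "gripper": 0.0},
])

```text
clock: 48.68
eef_pos: [508.6, -245.1, 46.4]
tool_rot: [-3.142, 0.376, 1.619]
force: [0.7, 0.1, -1.3]
width: 12.6
gripper_force: 58.7
```

Lower 3 mm, release, retreat and level the tool as before.

Request:
step_arm([
  {"dx": 0.0037, "dy": 0, "dz": 0.0093, "ax": 0, "ay": 0, "az": 0, "gripper": 0.0},
  {"dx": 0, "dy": 0, "dz": 0, "ax": 0, "ay": 0, "az": 0, "gripper": 0.0},
  {"dx": 0, "dy": 0, "dz": 0, "ax": 0, "ay": 0, "az": 0, "gripper": 0.8},
  {"dx": 0, "dy": 0, "dz": 0, "ax": 0, "ay": 0, "az": 0, "gripper": 0.8},
  {"dx": 0, "dy": 0, "dz": 0, "ax": 0, "ay": 0, "az": 0, "gripper": 0.8},
  {"dx": 0, "dy": 0, "dz": 0, "ax": 0, "ay": 0, "az": 0, "gripper": 0.8},
  {"dx": 0, "dy": 0, "dz": -0.15, "ax": 0, "ay": 0, "az": 0, "gripper": 1.0},
  {"dx": 0, "dy": 0, "dz": -0.17, "ax": 0, "ay": 0, "az": 0, "gripper": 1.0},
  {"dx": 0, "dy": 0, "dz": -0.17, "ax": 0, "ay": 0.1, "az": 0, "gripper": 1.0},
  {"dx": 0, "dy": 0, "dz": 0, "ax": 0, "ay": 0.1, "az": 0, "gripper": 1.0},
  {"dx": 0, "dy": 0, "dz": 0, "ax": 0, "ay": 0.039, "az": 0, "gripper": 1.0},
  {"dx": 0, "dy": 0, "dz": 0, "ax": 0, "ay": 0, "az": 0, "gripper": 1.0},
])

```text
clock: 50.18
eef_pos: [505.6, -191.9, 179.9]
tool_rot: [3.142, 0.001, 1.617]
force: [0.3, 0.5, 1.5]
width: 85.5
gripper_force: 0.0
```

Run:
```python
from h import *
s=ctrl.read_state();print(s['eef_pos'],s['tool_rot'],s['clock'])
d,W,T=wrist();m=box(W,[440,-300,5],[580,-150,60]);z=W[...,2]
rect(W,m,'all');rect(W,m&(z>35),'top');q=m&(z>35);r=cv2.minAreaRect(W[q][:,:2].astype(np.float32))
go([r[0][0],r[0][1],34.8],rpy_down(s['tool_rot'][2]))
```

```text
[ 505.55030171 -191.92732784  179.94660571] [3.14155369e+00 1.18198500e-03 1.61737193e+00] 50.175
all 1649 med [ 506.8 -216.7    9. ] rect c [ 507.  -220.3] size [29.5 46.9] ang 1.9
top 585 med [ 507.4 -225.3   38.1] rect c [ 507.4 -226. ] size [13.4 34.2] ang 2.7
turn [-0.0007  0.0005  0.001 ] rows 1 shift [-0.1177  0.0009  0.482 ] rows 3
```

Clip D is flat, foot down, toe +y. I'll pick it; the angle is within 0.4° of the tool.

Request:
step_arm([
  {"dx": -0.1177, "dy": 0.001, "dz": 0, "ax": 0, "ay": 0, "az": 0.002, "gripper": 1.0},
  {"dx": 0, "dy": 0, "dz": 0.13, "ax": 0, "ay": 0, "az": 0, "gripper": 1.0},
  {"dx": 0, "dy": 0, "dz": 0.13, "ax": 0, "ay": 0, "az": 0, "gripper": 1.0},
  {"dx": 0, "dy": 0, "dz": 0.13, "ax": 0, "ay": 0, "az": 0, "gripper": 1.0},
  {"dx": 0, "dy": 0, "dz": 0.05, "ax": 0, "ay": 0, "az": 0, "gripper": 1.0},
  {"dx": 0, "dy": 0, "dz": 0, "ax": 0, "ay": 0, "az": 0, "gripper": 1.0},
  {"dx": 0, "dy": 0, "dz": 0, "ax": 0, "ay": 0, "az": 0, "gripper": 1.0},
])

```text
clock: 51.1
eef_pos: [508.4, -226.0, 48.6]
tool_rot: [3.141, 0.002, 1.618]
force: [-0.4, 0.0, 0.4]
width: 85.3
gripper_force: 0.0
```

Request:
step_arm([
  {"dx": 0, "dy": -0.002, "dz": 0.045, "ax": 0, "ay": 0, "az": 0, "gripper": 1.0},
  {"dx": 0, "dy": 0, "dz": 0, "ax": 0, "ay": 0, "az": 0, "gripper": 0.0},
  {"dx": 0, "dy": 0, "dz": 0, "ax": 0, "ay": 0, "az": 0, "gripper": 0.0},
  {"dx": 0, "dy": 0, "dz": 0, "ax": 0, "ay": 0, "az": 0, "gripper": 0.0},
  {"dx": 0, "dy": 0, "dz": 0, "ax": 0, "ay": 0, "az": 0, "gripper": 0.0},
  {"dx": 0, "dy": 0, "dz": 0, "ax": 0, "ay": 0, "az": 0, "gripper": 0.0},
  {"dx": 0, "dy": 0, "dz": 0, "ax": 0, "ay": 0, "az": 0, "gripper": 0.0},
])

```text
clock: 51.98
eef_pos: [507.3, -225.9, 34.3]
tool_rot: [-3.141, 0.001, 1.617]
force: [0.6, 0.5, 3.7]
width: 13.0
gripper_force: 58.9
```

Run:
```python
from h import *
s=ctrl.read_state();print(s['eef_pos'])
p=s['eef_pos']+[0,0,183]
print('shift in final frame',PR.T@(place(195,up=0)-p)/300)
```

```text
[ 507.30073705 -225.85744929   34.29768429]
shift in final frame [0.95154899 0.42029775 0.76133954]
```

Request:
step_arm([
  {"dx": 0, "dy": 0, "dz": -0.1, "ax": 0, "ay": 0, "az": 0, "gripper": 0.0},
  {"dx": 0, "dy": 0, "dz": -0.17, "ax": 0, "ay": 0, "az": 0, "gripper": 0.0},
  {"dx": 0, "dy": 0, "dz": -0.17, "ax": 0, "ay": 0, "az": 0, "gripper": 0.0},
  {"dx": 0, "dy": 0, "dz": -0.17, "ax": 0, "ay": 0, "az": 0, "gripper": 0.0},
  {"dx": 0, "dy": 0, "dz": 0, "ax": 0, "ay": 0.1037, "az": -0.003, "gripper": 0.0},
  {"dx": 0, "dy": 0, "dz": 0, "ax": 0, "ay": 0.1037, "az": -0.003, "gripper": 0.0},
  {"dx": 0, "dy": 0, "dz": 0, "ax": 0, "ay": 0.1037, "az": -0.003, "gripper": 0.0},
  {"dx": 0.1586, "dy": 0.07, "dz": 0, "ax": 0, "ay": 0, "az": 0, "gripper": 0.0},
  {"dx": 0.1586, "dy": 0.07, "dz": 0, "ax": 0, "ay": 0, "az": 0, "gripper": 0.0},
  {"dx": 0.1586, "dy": 0.07, "dz": 0, "ax": 0, "ay": 0, "az": 0, "gripper": 0.0},
  {"dx": 0.1586, "dy": 0.07, "dz": 0, "ax": 0, "ay": 0, "az": 0, "gripper": 0.0},
  {"dx": 0.1586, "dy": 0.07, "dz": 0, "ax": 0, "ay": 0, "az": 0, "gripper": 0.0},
  {"dx": 0.1586, "dy": 0.07, "dz": 0, "ax": 0, "ay": 0, "az": 0, "gripper": 0.0},
  {"dx": 0, "dy": 0, "dz": 0.15, "ax": 0, "ay": 0, "az": 0, "gripper": 0.0},
  {"dx": 0, "dy": 0, "dz": 0.15, "ax": 0, "ay": 0, "az": 0, "gripper": 0.0},
  {"dx": 0, "dy": 0, "dz": 0.15, "ax": 0, "ay": 0, "az": 0, "gripper": 0.0},
  {"dx": 0, "dy": 0, "dz": 0.15, "ax": 0, "ay": 0, "az": 0, "gripper": 0.0},
  {"dx": 0, "dy": 0, "dz": 0, "ax": 0, "ay": 0, "az": 0, "gripper": 0.0},
  {"dx": 0, "dy": 0, "dz": 0, "ax": 0, "ay": 0, "az": 0, "gripper": 0.0},
  {"dx": 0, "dy": 0, "dz": 0, "ax": 0, "ay": 0, "az": 0, "gripper": 0.0},
])

```text
clock: 54.48
eef_pos: [614.2, 116.2, 194.1]
tool_rot: [3.135, -0.487, 1.632]
force: [-0.9, -1.2, -1.1]
width: 13.1
gripper_force: 58.7
```

Run:
```python
from h import *
s=ctrl.read_state();print(s['force'],s['width']);go(place(195,up=0),PRPY);inhand()
```

```text
[-0.89458764 -1.20690675 -1.07131387] 13.117160200742719
turn [0.0038 0.0011 0.0005] rows 1 shift [ 0.002  -0.0041  0.1687] rows 1
clip foot x [ 7.3 28.3] y [-15.28  14.25] topz 26.3
floor h vs x [ 0.002  -0.8397] tool z of floor [84.8 85.9 86.9] 5667
90 walls tool y [-17.5 -11.3   5.8  16.4] mid -0.55 -2.76
180 walls tool y [-22.2 -21.7 -21.5 -20.6] mid -21.42 -21.56
210 walls tool y [-22.1 -18.   14.8  18.9] mid -1.59 -1.59
240 walls tool y [-22.1 -18.   14.9  19. ] mid -1.58 -1.57
270 walls tool y [-22.1 -17.9  14.8  18.9] mid -1.59 -1.53
```

Request:
step_arm([
  {"dx": 0.002, "dy": 0, "dz": 0.07, "ax": 0.002, "ay": 0, "az": 0, "gripper": 0.0},
  {"dx": 0, "dy": 0, "dz": 0.068, "ax": 0, "ay": 0, "az": 0, "gripper": 0.0},
  {"dx": 0, "dy": 0, "dz": 0, "ax": 0, "ay": 0, "az": 0, "gripper": 0.0},
  {"dx": 0, "dy": 0, "dz": 0, "ax": 0, "ay": 0, "az": 0, "gripper": 0.0},
  {"dx": 0, "dy": 0, "dz": 0, "ax": 0, "ay": 0, "az": 0, "gripper": 0.0},
])

```text
clock: 55.15
eef_pos: [612.0, 137.4, 156.4]
tool_rot: [3.142, -0.488, 1.632]
force: [0.3, -0.3, -1.1]
width: 13.0
gripper_force: 59.0
```

Run:
```python
from h import *
s=ctrl.read_state();print(s['force'],s['width']);go(place(195,up=0),PRPY);inhand()
```

```text
[ 0.26951298 -0.27742916 -1.10911303] 12.993188686433918
turn [-0.0002  0.0005  0.0005] rows 1 shift [-0.0017 -0.0009  0.0245] rows 1
clip foot x [ 7.5 28.2] y [-15.31  14.27] topz 26.4
floor h vs x [ 0.0009 -0.5684] tool z of floor [41.6 42.6 43.7] 7398
120 walls tool y [-13.9  -9.1   6.8  12.8] mid -0.55 -1.15
210 walls tool y [-20.8  14.3  16.2  20.3] mid -0.21 15.22
240 walls tool y [-20.7 -16.5  16.1  20.4] mid -0.19 -0.18
270 walls tool y [-20.7 -16.5  16.2  20.4] mid -0.15 -0.12
```

Request:
step_arm([
  {"dx": 0, "dy": 0.001, "dz": 0.01, "ax": 0, "ay": 0, "az": 0, "gripper": 0.0},
  {"dx": 0, "dy": 0, "dz": 0.014, "ax": 0, "ay": 0, "az": 0, "gripper": 0.0},
  {"dx": 0, "dy": 0, "dz": 0, "ax": 0, "ay": 0, "az": 0, "gripper": 0.0},
  {"dx": 0, "dy": 0, "dz": 0, "ax": 0, "ay": 0, "az": 0, "gripper": 0.0},
  {"dx": 0, "dy": 0, "dz": 0, "ax": 0, "ay": 0, "az": 0, "gripper": 0.4},
  {"dx": 0, "dy": 0, "dz": 0, "ax": 0, "ay": 0, "az": 0, "gripper": 0.4},
  {"dx": 0, "dy": 0, "dz": 0, "ax": 0, "ay": 0, "az": 0, "gripper": 0.4},
  {"dx": 0, "dy": 0, "dz": -0.1, "ax": 0, "ay": 0, "az": 0, "gripper": 0.4},
  {"dx": 0, "dy": 0, "dz": -0.15, "ax": 0, "ay": 0, "az": 0, "gripper": 0.4},
  {"dx": 0, "dy": 0, "dz": -0.15, "ax": 0, "ay": 0, "az": 0, "gripper": 0.4},
  {"dx": 0, "dy": 0, "dz": -0.05, "ax": 0, "ay": 0, "az": 0, "gripper": 0.4},
  {"dx": 0, "dy": 0, "dz": 0, "ax": 0, "ay": 0, "az": 0, "gripper": 0.4},
])

```text
clock: 56.7
eef_pos: [616.1, 77.9, 269.2]
tool_rot: [3.141, -0.488, 1.632]
force: [0.3, 0.4, -0.1]
width: 34.2
gripper_force: 0.0
```

Run:
```python
from h import *
s=ctrl.read_state();print(s['eef_pos'],s['tool_rot'],s['clock'])
d,W,T=wrist('w9');inchute(W)
m=box(W,[490,-40,60],[560,40,115]);print('lever',np.median(W[m],0),W[m].min(0),W[m].max(0))
d=ctrl.get_image('top');W=cloud(d);cv2.imwrite('pics/top9.png',cv2.resize(d['color'][90:300,140:540][...,::-1],None,fx=2,fy=2))
m=box(W,[490,-50,75],[560,90,115]);print('ball top',np.median(W[m],0),W[m].min(0),W[m].max(0))
```

```text
[616.07441383  77.869714   269.17980184] [ 3.14073432 -0.48842796  1.63213235] 56.7
foot top [(-4, 17), (8, 19), (12, 36), (16, 33), (20, 39), (24, 43), (28, 39), (32, 41), (36, 37), (40, 40), (44, 41), (48, 41), (52, 44), (56, 39), (60, 42), (64, 43), (68, 45), (72, 41), (76, 43), (80, 42), (84, 43), (88, 42), (92, 42), (96, 40), (100, 46), (104, 48), (108, 43), (112, 51), (116, 49), (120, 44), (124, 52), (128, 59), (132, 55), (136, 53), (140, 61), (144, 62), (148, 49), (152, 55), (156, 56), (160, 61), (164, 56), (168, 59), (172, 61), (176, 59), (180, 121), (184, 127), (188, 137), (192, 63)] ymid -5.3
web top [(16, 11), (20, 48), (24, 50), (28, 52), (32, 45), (36, 53), (40, 60), (44, 6), (52, 5), (56, 53), (60, 54), (64, 52), (68, 56), (72, 54), (76, 54), (80, 53), (84, 57), (88, 38), (100, 46), (104, 61), (108, 64), (112, 62), (116, 65), (120, 62), (124, 66), (128, 63), (132, 70), (144, 8), (148, 70), (152, 69), (156, 72), (160, 68), (164, 68), (168, 73), (172, 67), (176, 77), (180, 36)] ymid 0.9
lever [529.91411998  -8.31671003 103.46410718] [525.54795395 -15.20197205  98.95900164] [532.48863331  -2.23667391 106.17375545]
  return _methods._mean(a, axis=axis, dtype=dtype,
  ret = um.true_divide(
Traceback (most recent call last):
ValueError: zero-size array to reduction operation minimum which has no identity
```

View pics/top9.png

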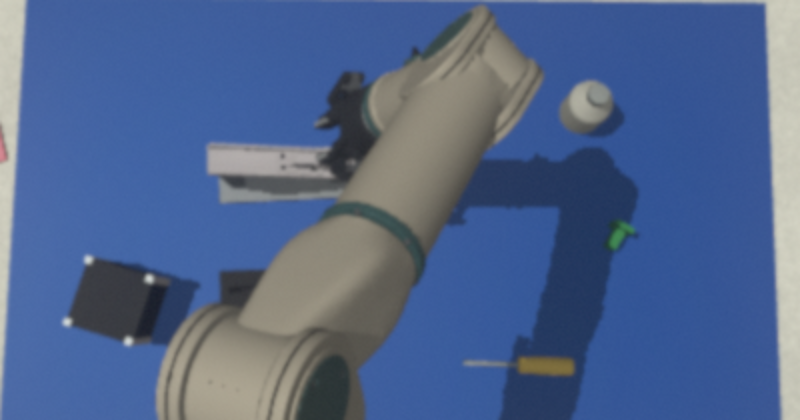

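View pics/w9.png

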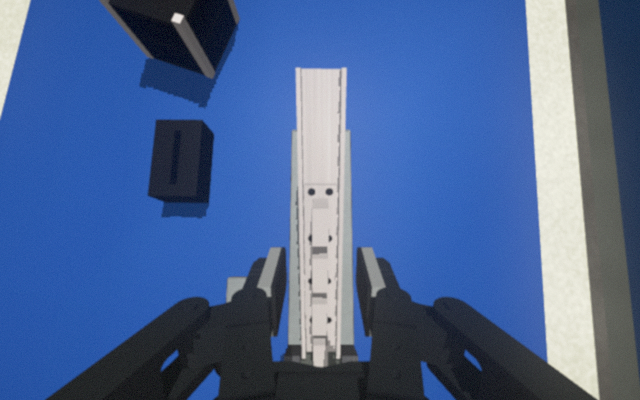

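All four clips are in the chute, heel to gate, toes (dark holes) uphill, and none are left on the bench. Now the lever.

Run:
```python
from h import *
from scipy.optimize import least_squares
W=np.load('w2.npz')['W'];m=box(W,[505,-45,82],[560,25,115]);P=W[m]
f=least_squares(lambda c:np.linalg.norm(P-c,axis=1)-13,P.mean(0)-[0,0,8],loss='soft_l1').x;print(len(P),'ball',f)
s=ctrl.read_state()
tgt=f-EY*50;tgt[2]=105
R1=Rt(rpy_down(np.radians(93.45)))
print(tgt,R1.T@(tgt-s['eef_pos'])/300)
```

```text
723 ball [535.40616512  -6.92836658  92.41492635]
[538.4150391  -56.83775124 105.        ] [-0.43809042 -0.28226131  0.541374  ]
```

Request:
step_arm([
  {"dx": 0, "dy": 0, "dz": 0, "ax": 0, "ay": -0.1037, "az": 0, "gripper": 0.0},
  {"dx": 0, "dy": 0, "dz": 0, "ax": 0, "ay": -0.1037, "az": 0, "gripper": 0.0},
  {"dx": 0, "dy": 0, "dz": 0, "ax": 0, "ay": -0.1037, "az": 0, "gripper": 0.0},
  {"dx": -0.146, "dy": -0.094, "dz": 0, "ax": 0, "ay": 0, "az": 0, "gripper": 0.0},
  {"dx": -0.146, "dy": -0.094, "dz": 0, "ax": 0, "ay": 0, "az": 0, "gripper": 0.0},
  {"dx": -0.146, "dy": -0.094, "dz": 0, "ax": 0, "ay": 0, "az": 0, "gripper": 0.0},
  {"dx": 0, "dy": 0, "dz": 0.14, "ax": 0, "ay": 0, "az": 0, "gripper": 0.0},
  {"dx": 0, "dy": 0, "dz": 0.14, "ax": 0, "ay": 0, "az": 0, "gripper": 0.0},
  {"dx": 0, "dy": 0, "dz": 0.14, "ax": 0, "ay": 0, "az": 0, "gripper": 0.0},
  {"dx": 0, "dy": 0, "dz": 0.1, "ax": 0, "ay": 0, "az": 0, "gripper": 0.0},
  {"dx": 0, "dy": 0, "dz": 0, "ax": 0, "ay": 0, "az": 0, "gripper": 0.0},
  {"dx": 0, "dy": 0, "dz": 0, "ax": 0, "ay": 0, "az": 0, "gripper": 0.0},
])

```text
clock: 58.3
eef_pos: [539.5, -58.1, 113.1]
tool_rot: [-3.141, 0.001, 1.633]
force: [0.3, 0.5, 0.9]
width: 0.0
gripper_force: 0.0
```

Run:
```python
from h import *
s=ctrl.read_state();print(s['eef_pos'],s['width'],s['force'])
b=np.array([535.4,-6.9,104.]);go(b-EY*35,rpy_down(np.radians(93.45)))
print('push end (contact 24 behind ball end)',b+EY*(77-24))
```

```text
[539.48967403 -58.12772408 113.10255153] 0.02954965879195046 [0.31519693 0.45329906 0.85576742]
turn [-0.0004  0.0004  0.0011] rows 1 shift [ 0.0546 -0.0033  0.0303] rows 1
push end (contact 24 behind ball end) [532.21059359  46.00394774 104.        ]
```

Request:
step_arm([
  {"dx": 0, "dy": -0.0033, "dz": 0.03, "ax": 0, "ay": 0, "az": 0, "gripper": 0.0},
  {"dx": 0.06, "dy": 0, "dz": 0, "ax": 0, "ay": 0, "az": 0, "gripper": 0.0},
  {"dx": 0.05, "dy": 0, "dz": 0, "ax": 0, "ay": 0, "az": 0, "gripper": 0.0},
  {"dx": 0.05, "dy": 0, "dz": 0, "ax": 0, "ay": 0, "az": 0, "gripper": 0.0},
  {"dx": 0.05, "dy": 0, "dz": 0, "ax": 0, "ay": 0, "az": 0, "gripper": 0.0},
  {"dx": 0.05, "dy": 0, "dz": 0, "ax": 0, "ay": 0, "az": 0, "gripper": 0.0},
  {"dx": 0.05, "dy": 0, "dz": 0, "ax": 0, "ay": 0, "az": 0, "gripper": 0.0},
  {"dx": 0, "dy": 0, "dz": 0, "ax": 0, "ay": 0, "az": 0, "gripper": 0.0},
  {"dx": 0, "dy": 0, "dz": 0, "ax": 0, "ay": 0, "az": 0, "gripper": 0.0},
])

```text
clock: 59.42
eef_pos: [532.6, 34.3, 103.8]
tool_rot: [-3.141, 0.001, 1.632]
force: [0.2, -0.8, 0.8]
width: -0.1
gripper_force: 0.0
```

```bash
cat > lev.py <<'E'
from h import *
from scipy.optimize import least_squares
s=ctrl.read_state();print(s['eef_pos'],s['force'])
d,W,T=wrist();m=box(W,[505,20,78],[560,110,116]);P=W[m]
print(len(P),P.min(0),P.max(0))
if len(P)>30: print('ball',least_squares(lambda c:np.linalg.norm(P-c,axis=1)-13,P.mean(0)-[0,0,8],loss='soft_l1').x)
E
python3 lev.py
```

```text
[532.58080033  34.28168073 103.82003564] [ 0.17147859 -0.80174317  0.79092303]
4807 [517.9660014   40.10130236  85.10618773] [545.19206878  76.05489732 115.97545844]
ball [531.20278181  57.39735558  98.79108426]
```

Request:
step_arm([
  {"dx": 0.02, "dy": 0, "dz": 0, "ax": 0, "ay": 0, "az": 0, "gripper": 0.0},
  {"dx": 0.02, "dy": 0, "dz": 0, "ax": 0, "ay": 0, "az": 0, "gripper": 0.0},
  {"dx": 0, "dy": 0, "dz": 0, "ax": 0, "ay": 0, "az": 0, "gripper": 0.0},
])

```text
clock: 59.85
eef_pos: [532.0, 45.6, 103.8]
tool_rot: [-3.141, 0.002, 1.632]
force: [0.2, -3.3, -1.6]
width: 0.2
gripper_force: 1.7
```

Request:
step_arm([
  {"dx": 0.007, "dy": 0, "dz": 0, "ax": 0, "ay": 0, "az": 0, "gripper": 0.0},
  {"dx": 0, "dy": 0, "dz": 0, "ax": 0, "ay": 0, "az": 0, "gripper": 0.0},
])

```text
clock: 60.1
eef_pos: [531.9, 45.8, 103.9]
tool_rot: [3.141, 0.005, 1.63]
force: [-0.7, -7.4, -3.2]
width: -0.1
gripper_force: 3.6
```

```bash
python3 lev.py
```

```text
[531.94027398  45.78993626 103.87059747] [-0.69478029 -7.37530394 -3.23653939]
4448 [517.38181685  51.62289635  87.70920721] [544.59618195  82.96367214 115.98357764]
ball [530.77058578  66.31114146  94.86329376]
```

The force rises with no travel, so the lever is at its stop. I'll back off, rise and verify.

Request:
step_arm([
  {"dx": -0.06, "dy": 0, "dz": 0, "ax": 0, "ay": 0, "az": 0, "gripper": 0.0},
  {"dx": -0.06, "dy": 0, "dz": 0, "ax": 0, "ay": 0, "az": 0, "gripper": 0.0},
  {"dx": 0, "dy": 0, "dz": -0.16, "ax": 0, "ay": 0, "az": 0, "gripper": 0.0},
  {"dx": 0, "dy": 0, "dz": -0.16, "ax": 0, "ay": 0, "az": 0, "gripper": 0.0},
  {"dx": 0, "dy": 0, "dz": -0.16, "ax": 0, "ay": 0, "az": 0, "gripper": 0.0},
  {"dx": 0, "dy": -0.15, "dz": 0, "ax": 0, "ay": 0, "az": 0, "gripper": 0.0},
  {"dx": 0, "dy": 0, "dz": 0, "ax": 0, "ay": 0, "az": 0, "gripper": 0.0},
  {"dx": 0, "dy": 0, "dz": 0, "ax": 0, "ay": 0, "az": 0, "gripper": 0.0},
])

```text
clock: 61.15
eef_pos: [489.6, 9.7, 248.1]
tool_rot: [3.141, -0.0, 1.632]
force: [1.2, 0.3, -0.6]
width: 0.1
gripper_force: 0.0
```

```bash
python3 lev.py
python3 - <<'E'
from h import *
d,W,T=wrist('w10');inchute(W);rect(W,box(W,[560,-60,100],[680,-8,115]),'gate')
print(ctrl.read_state()['clock'])
E
```

```text
[489.64114401   9.6721618  248.07011587] [ 1.17774653  0.25347087 -0.60767395]
790 [518.06244909  57.4417159   90.87991033] [543.01853584  82.65982071 107.07822628]
ball [530.80254543  70.05112403  92.31837446]
foot top [(-4, 19), (8, 10), (12, 23), (16, 22), (20, 24), (24, 25), (28, 21), (32, 27), (36, 25), (40, 37), (44, 39), (48, 31), (52, 24), (56, 28), (60, 21), (64, 26), (68, 28), (72, 30), (76, 27), (80, 34), (84, 30), (88, 71), (92, 55), (96, 50), (100, 36), (104, 38), (108, 41), (112, 43), (116, 44), (120, 49), (124, 48), (128, 56), (132, 90), (136, 112), (140, 89), (144, 61), (148, 57), (152, 60), (156, 62), (160, 67), (164, 72), (168, 71), (172, 68), (176, 96), (180, 250), (184, 290), (188, 285), (192, 55)] ymid 8.6
web top [(8, 78), (12, 41), (16, 43), (20, 42), (24, 45), (28, 49), (32, 45), (36, 49), (40, 53), (44, 7), (52, 13), (56, 54), (60, 58), (64, 58), (68, 63), (72, 64), (76, 65), (80, 67), (84, 71), (88, 39), (100, 56), (104, 80), (108, 84), (112, 87), (116, 93), (120, 91), (124, 100), (128, 97), (132, 109), (144, 22), (148, 120), (152, 127), (156, 135), (160, 133), (164, 142), (168, 148), (172, 150), (176, 164), (180, 70)] ymid 1.0
gate 749 med [618.5 -22.1 107.4] rect c [620.1 -23.8] size [40.4 13.4] ang 3.3
61.25
```

View pics/w10.png

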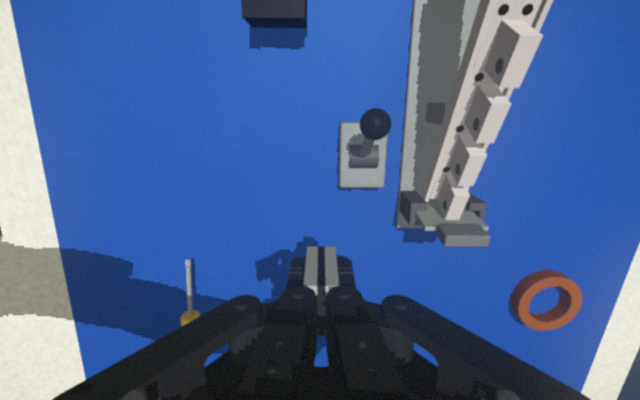

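The ball is at y = 70.05, a travel of 77 mm, so the lever is fully over (px (375,123)). The clips and gate are in place and the bystanders are untouched, so I'm handing in.

```bash
python3 -c "
from cell import ctrl
print(ctrl.finish_job())"
```

```text
the job is handed in; nothing more can be done
None
```

The job is handed in at about 61 s: the gate is fully down in the slot, all four clips found on the bench lie flat in the chute with heels to the gate and toes uphill, and the lever is fully over; no verdict came back.

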